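# Fetch the stop pin with sprung tongs and lock the gauge

### The arm

A 6-joint arm with a two-finger parallel gripper is mounted at the origin on a cart in front of the work surface, level with it; the furniture and walls round the work are solid. World frame = base frame: x ahead of the robot, y to its left, z up, the work surface at z = 0. Lengths are in m, angles in degrees, forces in N, time in s.
With the tool pointing down it reaches from about 0.25 to 0.725 m from the base axis. Payload 9.7 kg.
Tool frame: the origin (TCP) lies midway between the tips of the shut fingers; the grasp point (between the pads) lies 19 mm behind it; z points along the fingers, y is the direction in which the jaws open and shut (so a half turn about z gives the same grasp; the last joint's range is limited). The gripper opens to 85 mm and grips with 20 to 120 N. Pads are 22 mm wide; open, the fingers measure 114 mm over their backs; the gripper's body (76 mm by 85 mm) begins 54 mm behind the grasp point. The pads swing forward as they close: fully open they stand 13 mm farther back than shut.
Start: joints at [-68.125, 4.979, 10.078, 95.1, 0, 90], TCP at [0.205, -0.51, 0.231] pointing down, gripper open.
Joint ranges: [-179.16, 179.16], [-48.56, 103.87], [-65.8, 70.77], [-126.05, 130.52], [-82.76, 87.17], [-180, 180]. Speed limits (degrees/s): [127.2, 127.2, 147.25, 180, 180, 180].

### API

Orientations are given as [roll, pitch, yaw] about the fixed x, y, z axes, in that order (R = Rz(yaw) Ry(pitch) Rx(roll)).
In Python, from workcell import bot, camera, recognise gives the robot as it stands. The module is installed in compiled form; this text tells all that it offers.
- The arm moves only by the tool apply_moves, never from a script. Its argument "targets" is one flat list of numbers, 7 for each row, row after row: the shift along the world's x, y, z in units of 30 mm (1.0 is 30 mm), then the turn, a rotation vector about the world's x, y, z in units of 6 degrees (1.0 is 6 degrees), then the opening, from 0 (shut) to 1 (fully open). A call has 1 to 5 rows; each row is the pose to reach, as a shift and turn from the pose commanded when the call began; what a row does not reach only later rows make up. A row lasts 1/10 s, in which the tool goes at most 50 mm and 8.59 degrees, less where a joint would pass 70% of its speed; a pose out of reach is approached as far as the arm can. A call with a gripper value outside its range is refused whole. The fingers move at their own pace and stop on an object; "newtons" is the grip in N (left out, the last holds). Time passes only in rows, so rows that repeat a pose let the fingers close. It gives the time, the measured TCP pose, the force and the opening at its end, in the units of the state.
- bot.get_obs(): the state, without advancing time (a new reading comes with each control period).
- camera(name): name is "scene" or "top" or "wrist"; returns a dict with "img" (420x560x3 uint8, red, green, blue), "intrinsics" (3x3 intrinsics, pixels), "k1" (the pictures are not rectified: a ray, as slopes to the right and down, at radius r is drawn at 1 + k1 r^2 times it, then the intrinsics apply), "origin" and "rotation" of the camera in the world. Camera axes: x right, y up, looking along -z (the intrinsics and any distortion apply to the point x, -y, -z); pixel columns grow to the right and rows downward; lengths in m; the calibration is good to about 2 mm. A picture is of the moment at which its call begins. There is no depth.
- bot.job_done(): hands the job in, once; it reports no verdict.
Trained networks look in the newest picture that a camera, given by its name, has taken for a name from the list of things; names that differ only in an ending like _2 or _b are one class to them, and where a whole thing is asked for, a point or a joint stands for the part that bears it (a point fixed in the world has none). Each returns a list of dicts, best first, with "conf" (0 to 1); they miss things now and then, are a little off and sometimes report something else, mostly with a low value. They report only what shows in the picture. A call takes as long as a camera call.
- recognise(query, camera): "box" ([left, top, right, bottom] in pixels, round what is visible of it).
The state is a dict: "time": time; "q": joint angles; "qd": joint speeds; "joint_efforts": joint torques, N m; "ee_pos": TCP position; "tcp_rot": TCP orientation; "wrist_force": force on the tool from outside, world axes, zero at the start; "torque": the same for the moment, N m; "opening": finger opening in m.
Only numpy, scipy, OpenCV 4.12 (cv2) and the standard library are available. Lean on these libraries where they do the work, as an engineer would, in place of code of your own. Each camera call takes 0.05 s, during which the arm holds its last target.

### The job

Take the sprung tongs from their holder, fetch the stop pin out of the deep pocket of the dark wooden block with them, and fit it through the slot of the paper gauge: feel along the slot for the hole in the bar beneath and set the pin fully home, flange on the plate. Handle the pin with the tongs only, squeeze and press gently, and stand the tongs back in their holder without disturbing the other things on the desk.

Things in the scene. Friction and masses are not known exactly. Their poses are not given: they have to be found in the camera images.
- tongs: Steel parallel tongs, 18x34x126 mm, 220 g, upright in the holder. Origin midway between the tips at their lower end, z up, jaws close along y. Grip the flat ribbed finger plates: 18 mm wide, outer faces 34 mm apart when open, 62 to 106 mm above the tips (best 85). Legs below: 10 mm wide (x), 4 mm thick, inside gap 18, outside 26 mm when open. Bridge and bow above are 20 mm wide.
- tongs_left: Jaw of the tongs on their +y side, sprung open; its frame equals the tongs' when open and slides toward -y as it closes, at most 6.5 mm. It starts to move at 6 N on its finger plate and needs 0.75 N more per mm: 9 N brings both jaws to the 10 mm wide pin head, and only what is squeezed beyond 9 N grips the pin. Let go, it springs open.
- tongs_right: Jaw of the tongs on their -y side, the mirror image of the left one and moving with it; its frame equals the tongs' when open and slides toward +y as it closes.
- stand: Fixed light wooden tongs holder, 56x72x40 mm, origin centre of its underside; a slot 18 (x) by 36 (y) mm open at the top, its floor 6 mm and its rim 40 mm above the table. The tongs stand in it with their y along its y.
- well: Fixed dark wooden storage block, 66x84x70 mm, origin centre of its underside. In its top a narrow pocket 15 (x) by 32 (y) mm, centred, 53 mm deep; in the middle of the pocket's floor (17 mm above the table) a bore 9.5 mm wide takes the pin's shank. Do not press on it with more than 25 N.
- pin: Loose steel stop pin, 32 mm tall, 30 g; origin centre of its foot, z up. Round shank 8 mm thick, 0 to 14 mm, its lowest 2 mm tapering to 5 mm; flange 13 mm wide, 14 to 17 mm; square head 10x10 mm, 17 to 32 mm, sides along x and y. It starts upright in the pocket, flange on the pocket floor, head square with the pocket. More than 30 N of squeeze spoils it.
- gauge: Fixed flat aluminium gauge, 100x78x21 mm, origin centre of its underside. Slot 44 (x) by 9.6 (y) mm in the middle of its 5 mm top plate. Under it a stiff steel index bar along x, its top (the slot's floor) 16 mm above the table. Pin home: flange on the plate, foot 7 mm above the table; over no hole the foot stops at 16 mm. Do not press on it with more than 25 N.
- slot_mid (a point): Middle of the gauge's slot, in the top face of the plate, 21 mm above the table; axes as the gauge. The index bar has one hole, 9.5 mm wide, on the slot's centre line. Where the bar is set is not measured: the hole lies anywhere up to 11 mm to either side of this point along the slot (x) and must be found by feel or sight. The bar itself does not shift.
- stapler: red and black office stapler, 34x144x44 mm; a bystander, origin centre of its underside.
- eraser: small white and blue eraser, 20x43x12 mm; a bystander, origin centre of its underside.
- spare_clip: black fold-back clip with wire arms, 52x34x54 mm; a bystander, origin centre of its underside.
- lead_box: flat black box, 50x74x16 mm; a bystander, origin centre of its underside.
- date_stamp: dark wedge-backed stamp, 52x88x46 mm; a bystander, origin centre of its underside.

How it is judged (in metres and radians):
On the way, in this order (a step that is already met when the one before it is completed fails the run):
1. the pin is drawn clear of the pocket, gripped by the tongs (z of pin in the frame of well above 0.071 m and contact force between each of tongs_left, tongs_right and pin above 0.5 N), for 0.1 s.
2. the pin is fully home in the gauge (z of pin in the frame of gauge between 0.004 and 0.009 m and y of pin in the frame of gauge between -0.004 and 0.004 m and x of pin in the frame of gauge between -0.016 and 0.016 m and angle between pin's own z axis and vertical below 0.12 rad), for 0.2 s.
At the end, for the whole second after the job is handed in: Pin upright (0.12 rad) in the gauge, within 4 mm of the slot line, foot 4 to 9 mm above the gauge underside (flange within 2 mm of the plate); tongs standing in their holder within 10 mm of its middle, at most 6 mm off its floor, leaning under 0.25 rad; both at rest and let go (all of step 2 and horizontal distance between tongs and stand below 0.01 m and z of tongs in the frame of stand below 0.012 m and angle between tongs's own z axis and vertical below 0.25 rad and linear speed of each of tongs, pin below 0.02 m/s); the robot touches nothing.
It fails at once if a jaw of the tongs squeezes the pin with more than 30 N (contact force between any of tongs_left, tongs_right and pin above 30 N).
It fails at once if the pin or the tongs are pressed on the gauge with more than 25 N (contact force between any of pin, tongs and gauge above 25 N).
It fails at once if the tongs or the pin are forced against the storage block with more than 25 N (contact force between any of tongs, pin and well above 25 N).
It fails at once if the gripper's own fingers handle the pin (contact force between the fingers and pin above 0.5 N).
It fails at once if a bystander is pushed more than 20 mm (distance of any of stapler, eraser, spare_clip, lead_box, date_stamp from where it was at the start of the episode above 0.02 m).
It also fails if it takes over 72 s, if anything falls off the work surface, if the arm or the gripper's body presses on something with over 40 N, if the wrist force passes 120 N, or if a joint passes its speed limit or range.

## Working session

There is one attempt and no reset: what is moved stays moved. The work goes in short steps, Python scripts to look and compute and a tool call to move; the robot and the scene stay as the last step left them, time stands still between calls to the robot, and variables do not carry over. Pictures are saved under pics/ and viewed, and the job is handed in when it is done.

Besides the shell and the picture viewer there is one more tool, called after "Request:" as name(argument=value, ...) on one line, values as JSON. apply_moves: Moves the arm, as the interface text tells. Its arguments: {"type":"object","properties":{"targets":{"type":"array"},"newtons":{"type":"number"}},"required":["targets"]}

```bash
ls; mkdir -p pics
cat > h.py <<'E'
import numpy as np, cv2
from workcell import bot, camera, recognise
from scipy.optimize import brentq
def save(n,c): cv2.imwrite(f'pics/{n}.png',cv2.cvtColor(c['img'],cv2.COLOR_RGB2BGR))
def ray(c,u,v):
    K=np.array(c['intrinsics']);k1=c['k1']
    xd=(u-K[0,2])/K[0,0];yd=(v-K[1,2])/K[1,1];rd=np.hypot(xd,yd)
    r=rd
    for _ in range(50): r=rd/(1+k1*r*r)
    s=r/rd if rd>0 else 1
    d=np.array([xd*s,-yd*s,-1.]);return np.array(c['origin']),np.array(c['rotation'])@d
def onz(c,u,v,z):
    o,d=ray(c,u,v);return o+d*(z-o[2])/d[2]
def proj(c,P):
    p=np.array(c['rotation']).T@(np.array(P)-np.array(c['origin']))
    x=p[0]/-p[2];y=-p[1]/-p[2];f=1+c['k1']*(x*x+y*y)
    K=np.array(c['intrinsics']);return K[0,0]*x*f+K[0,2],K[1,1]*y*f+K[1,2]
E
python3 - <<'E'
from h import *
print(bot.get_obs())
for n in ['scene','top','wrist']:
    c=camera(n);save(n+'0',c);print(n,c['origin'],c['rotation'],c['intrinsics'],c['k1'])
    for q in ['tongs','stand','well','pin','gauge','stapler','eraser','spare_clip','lead_box','date_stamp']:
        print(q,[(np.round(r['box']),round(r['conf'],2)) for r in recognise(q,n)[:2]])
E
```

```text
pics
{'time': 0.0, 'q': array([-6.81260907e+01,  5.01009444e+00,  1.00329960e+01,  9.51007356e+01,
        3.92810611e-04,  9.00005154e+01]), 'qd': array([ 0.05754259, -0.1251787 ,  0.01812554, -0.12583763,  0.04479376,
       -0.00119908]), 'joint_efforts': array([ 1.32269747e-04, -5.20385957e+01,  4.64804471e+01,  1.63541478e-02,
       -1.01699211e-04, -8.63752632e-06]), 'ee_pos': array([ 0.20482017, -0.51017212,  0.23057967]), 'tcp_rot': array([-1.79922166e+02, -3.92110120e-04,  2.18733934e+01]), 'wrist_force': array([-0.01128762,  0.49304746,  0.23003184]), 'torque': array([ 0.05211514,  0.04346304, -0.01155316]), 'opening': 0.085343639466831}
scene [-0.14999949  0.64033271  0.44042146] [  63.81670686   -0.42950048 -124.80975077] [[460.09068685   0.         275.58462216]
 [  0.         460.09068685 211.97732127]
 [  0.           0.           1.        ]] -0.04095155924998579
tongs [(array([275., 162., 295., 208.]), 0.82)]
stand [(array([265., 198., 306., 228.]), 0.63)]
well [(array([204., 194., 258., 247.]), 0.91)]
pin []
gauge [(array([343., 190., 399., 220.]), 0.62)]
stapler [
[... 489 characters left out ...]
[(array([287., 180., 318., 207.]), 0.61)]
well []
pin []
gauge [(array([359., 191., 394., 245.]), 0.75), (array([285., 180., 316., 204.]), 0.53)]
stapler [(array([134., 205., 195., 224.]), 0.7)]
eraser []
spare_clip [(array([265., 140., 280., 163.]), 0.7)]
lead_box [(array([174., 248., 211., 276.]), 0.97), (array([287., 180., 318., 205.]), 0.59)]
date_stamp []
wrist [ 0.26572177 -0.48619294  0.37422952] [-15.00628685   0.1090016  -68.19086914] [[372.36031275   0.         277.88911868]
 [  0.         372.36031275 208.30734408]
 [  0.           0.           1.        ]] -0.0037125447290991464
tongs []
stand []
well []
pin []
gauge []
stapler []
eraser []
spare_clip []
lead_box []
date_stamp []
```

View pics/scene0.png

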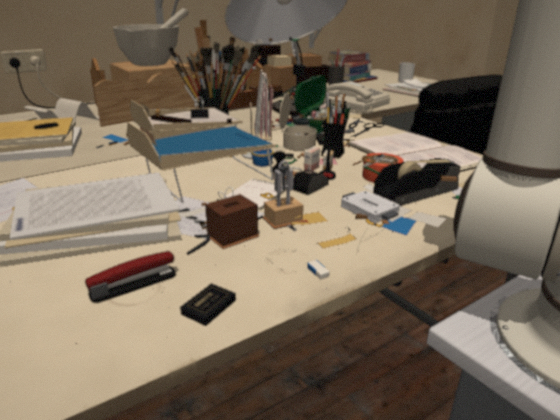

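View pics/top0.png

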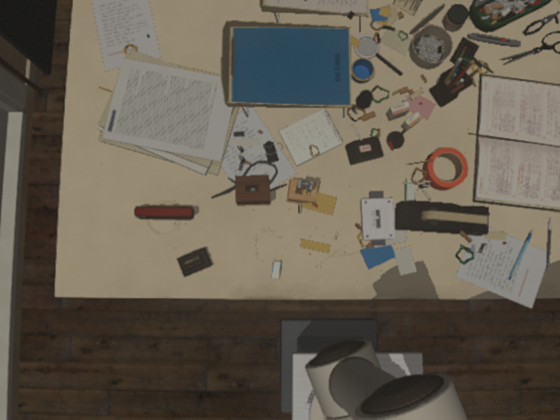

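View pics/wrist0.png

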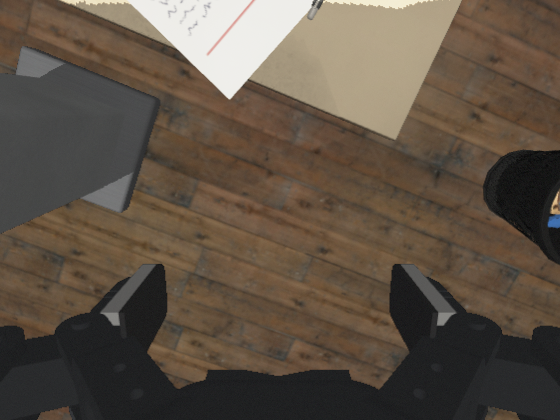

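```bash
python3 - <<'E'
s=open('h.py').read()
s=s.replace("np.array(c['rotation'])","Rm(c)")
s+='''
from scipy.spatial.transform import Rotation as R
def Rm(c): return R.from_euler('xyz',c['rotation'],degrees=True).as_matrix()
def crop(n,c,x0,y0,x1,y1,s): cv2.imwrite(f'pics/{n}.png',cv2.resize(cv2.cvtColor(c['img'],cv2.COLOR_RGB2BGR)[y0:y1,x0:x1],None,fx=s,fy=s,interpolation=cv2.INTER_CUBIC))
'''
open('h.py','w').write(s)
E
python3 - <<'E'
from h import *
c=camera('top');crop('topc',c,220,120,420,260,4)
for n,u,v,z in [('well',254,189,.07),('stand',303,190,.04),('gauge',377,218,.021),('stamp',364,150,.04),('black',440,218,.03),('eraser',276,269,.01),('stapler',165,212,.04)]:
    print(n,np.round(onz(c,u,v,z),3))
c=camera('scene');crop('scenec',c,190,140,410,260,3.6)
E
```

```text
well [0.542 0.254 0.07 ]
stand [0.545 0.137 0.04 ]
gauge [ 0.479 -0.046  0.021]
stamp [ 0.645 -0.013  0.04 ]
black [ 0.479 -0.2    0.03 ]
eraser [0.354 0.201 0.01 ]
stapler [0.489 0.47  0.04 ]
```

View pics/topc.png

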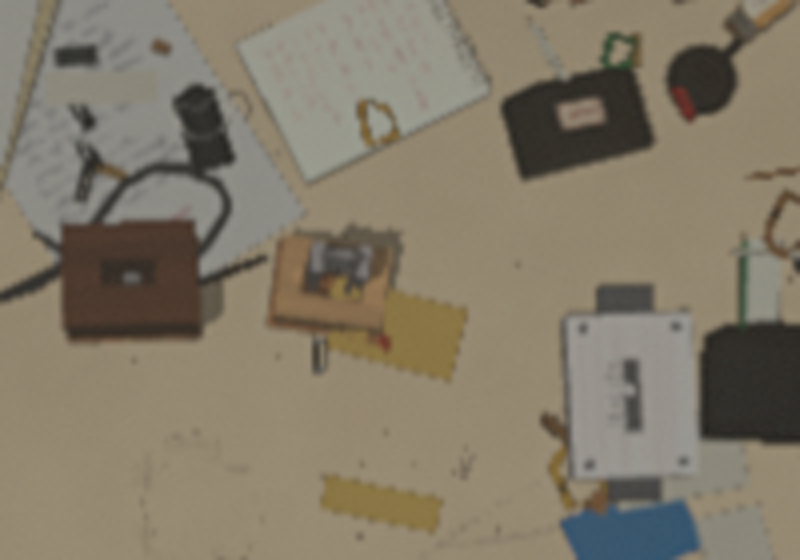

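View pics/scenec.png

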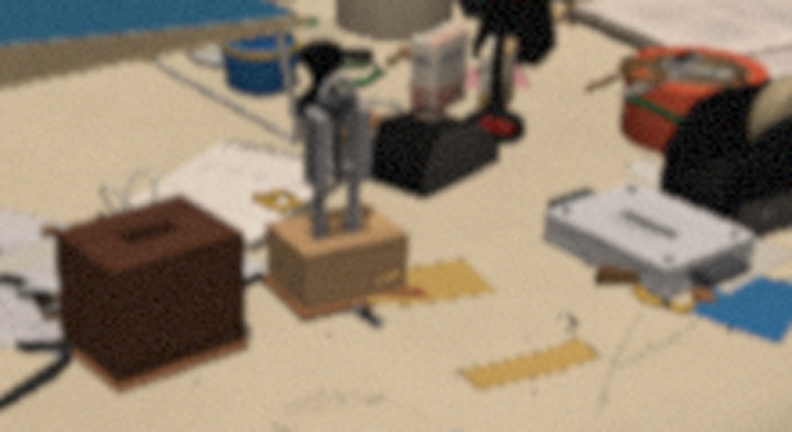

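Request:
apply_moves(targets=[3.7, 7.2, 0.5, 0, 0, -1.8, 1, 3.7, 7.2, 0.5, 0, 0, -1.8, 1, 3.7, 7.2, 0.5, 0, 0, -1.8, 1, 3.7, 7.2, 0.5, 0, 0, -1.8, 1, 3.7, 7.2, 0.5, 0, 0, -1.8, 1])

```text
time: 2.25
ee_pos: [0.3164, -0.2924, 0.2467]
tcp_rot: [180.0, -0.0, 11.1]
wrist_force: [1.2, -0.5, 0.7]
opening: 0.0856
```

Request:
apply_moves(targets=[3.7, 7.2, 0, 0, 0, -1.8, 1, 3.7, 7.2, 0, 0, 0, -1.8, 1, 3.7, 7.2, 0, 0, 0, -1.8, 1, 3.7, 7.2, 0, 0, 0, -1.8, 1, 3.7, 7.2, 0, 0, 0, -1.8, 1])

```text
time: 2.75
ee_pos: [0.4269, -0.0774, 0.2466]
tcp_rot: [180.0, -0.1, 0.3]
wrist_force: [1.1, -1.1, 0.4]
opening: 0.0857
```

Request:
apply_moves(targets=[3, 5.4, 0, 0, 0, 0, 1, 3, 5.4, 0, 0, 0, 0, 1, 3, 5.4, 0, 0, 0, 0, 1, 3, 5.4, 0, 0, 0, 0, 1, 3, 5.4, 0, 0, 0, 0, 1])

```text
time: 3.25
ee_pos: [0.52, 0.0431, 0.2455]
tcp_rot: [-178.2, 0.1, 3.8]
wrist_force: [-0.2, -0.8, -0.1]
opening: 0.0856
```

Run:
```python
from h import *
c=camera('wrist');save('w1',c);print(c['origin'],c['rotation'])
o=bot.get_obs();print(o['time'],o['ee_pos'],o['tcp_rot'])
for q in ['tongs','stand','well','pin','gauge']:
        print(q,[(np.round(r['box']),round(r['conf'],2)) for r in recognise(q,'wrist')[:2]])
```

```text
[0.58587724 0.04290701 0.38825516] [-15.14627357   1.87601316 -86.24610823]
3.3 [0.51959876 0.04291162 0.24561781] [-1.78218861e+02  1.11176915e-01  3.80274542e+00]
tongs [(array([174., 141., 207., 172.]), 0.66), (array([138., 133., 204., 170.]), 0.57)]
stand [(array([149., 112., 235., 182.]), 0.78), (array([327., 153., 414., 281.]), 0.4)]
well [(array([  1., 102., 122., 180.]), 0.66)]
pin []
gauge [(array([329., 155., 415., 280.]), 0.66), (array([148., 111., 235., 182.]), 0.3)]
```

View pics/w1.png

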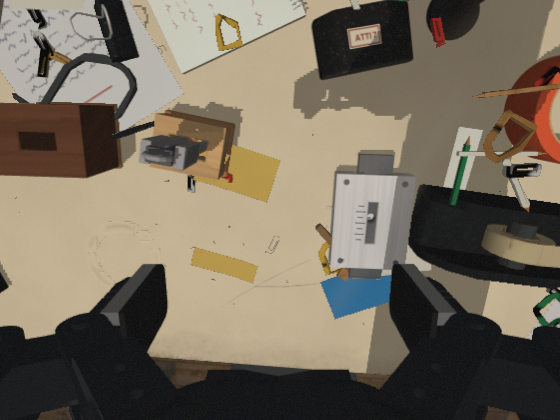

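Run:
```python
from h import *
o=bot.get_obs();print(o['time'],o['q'],o['qd'])
c=camera('wrist');crop('w1g',c,320,140,430,290,5)
```

```text
3.55 [  3.57840214   1.22585732   7.87376192  96.6665717    1.74271101
 179.94305269] [-0.01782436 -0.08582938  0.0869772  -0.12174525  0.19358458 -0.04386371]
```

View pics/w1g.png

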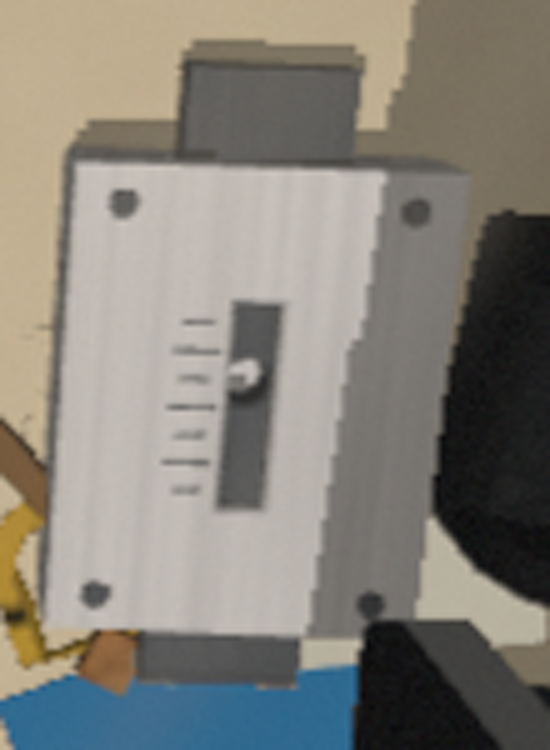

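Request:
apply_moves(targets=[0, 0, 0.0, 0, 0, 1.4, 1, 0, 0, 0, 0, 0, 2.8, 1, 0, 0, 0, 0, 0, 4.2, 1, 0, 0, 0, 0, 0, 5.6, 1, 0, 0, 0, 0, 0, 7, 1])

```text
time: 4.1
ee_pos: [0.5186, 0.0412, 0.2467]
tcp_rot: [-178.3, 0.0, 46.0]
wrist_force: [0.3, -0.4, -0.5]
opening: 0.0855
```

Request:
apply_moves(targets=[0, 0.5, 0.0, 0, 0, 1.4, 1, 0, 1, 0, 0, 0, 2.8, 1, 0, 1.5, 0, 0, 0, 4.2, 1, 0, 2, 0, 0, 0, 5.6, 1, 0, 2.5, 0, 0, 0, 7, 1])

```text
time: 4.6
ee_pos: [0.5187, 0.1168, 0.2467]
tcp_rot: [-178.3, 0.0, 88.0]
wrist_force: [0.4, -0.1, 0.4]
opening: 0.0853
```

Request:
apply_moves(targets=[0, 0.1, 0.0, 0, 0, 1.4, 1, 0, 0.2, 0, 0, 0, 2.8, 1, 0, 0.3, 0, 0, 0, 4.2, 1, 0, 0.4, 0, 0, 0, 5.6, 1, 0, 0.5, 0, 0, 0, 7, 1])

```text
time: 5.1
ee_pos: [0.5187, 0.1313, 0.2467]
tcp_rot: [-178.3, 0.1, 130.0]
wrist_force: [-0.6, -0.4, -0.1]
opening: 0.0851
```

Request:
apply_moves(targets=[0, 0, 0.0, 0, 0, 1.4, 1, 0, 0, 0, 0, 0, 2.8, 1, 0, 0, 0, 0, 0, 4.2, 1, 0, 0, 0, 0, 0, 5.6, 1, 0, 0, 0, 0, 0, 7, 1])

```text
time: 5.6
ee_pos: [0.5187, 0.1312, 0.2467]
tcp_rot: [-178.3, 0.1, 172.0]
wrist_force: [-0.1, -0.6, 0.6]
opening: 0.0856
```

Request:
apply_moves(targets=[0, 0.4, 0.0, 0.28, -0.04, 0.8, 1, 0, 0.4, 0, 0.28, -0.04, 0.8, 1, 0, 0.4, 0, 0.28, -0.04, 0.8, 1])

```text
time: 5.9
ee_pos: [0.5188, 0.1432, 0.2466]
tcp_rot: [-179.9, 0.1, 176.3]
wrist_force: [0.1, 0.4, -1.1]
opening: 0.0852
```

Run:
```python
from h import *
c=camera('wrist');save('w2',c);print(c['origin'],c['rotation'])
import pickle; pickle.dump(c,open('w2.pkl','wb'))
o=bot.get_obs();print(o['time'],o['q'],o['ee_pos'],o['tcp_rot'])
for q in ['tongs','stand','well','pin','gauge']:
        print(q,[(np.round(r['box']),round(r['conf'],2)) for r in recognise(q,'wrist')[:2]])
```

```text
[0.45336043 0.14750634 0.38938281] [-1.50897189e+01  2.18528416e-03  8.62576088e+01]
5.95 [15.50546043  3.62268837 10.34027385 96.62759211 -0.13553508 19.16866796] [0.51882531 0.1432366  0.24650096] [-1.79901529e+02  1.29506728e-01  1.76336797e+02]
tongs [(array([250., 195., 293., 240.]), 0.76)]
stand [(array([239., 168., 308., 233.]), 0.92)]
well [(array([347., 155., 457., 244.]), 0.93)]
pin [(array([248., 195., 260., 242.]), 0.55)]
gauge [(array([ 29.,  75., 135., 214.]), 0.56)]
```

View pics/w2.png

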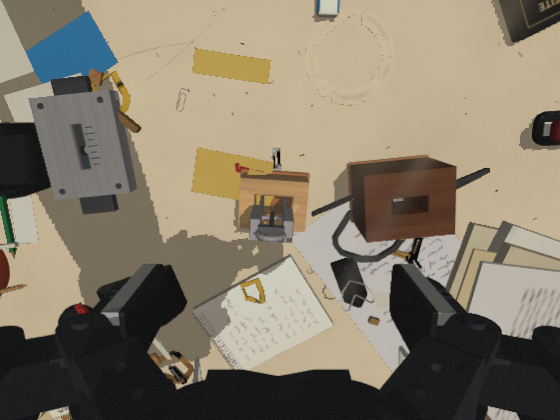

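Run:
```python
from h import *
import pickle
c=pickle.load(open('w2.pkl','rb'))
crop('w2s',c,225,155,325,255,6)
crop('w2w',c,340,145,470,250,6)
crop('w2g',c,20,70,145,220,4)
```

```text
(no output)
```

View pics/w2s.png

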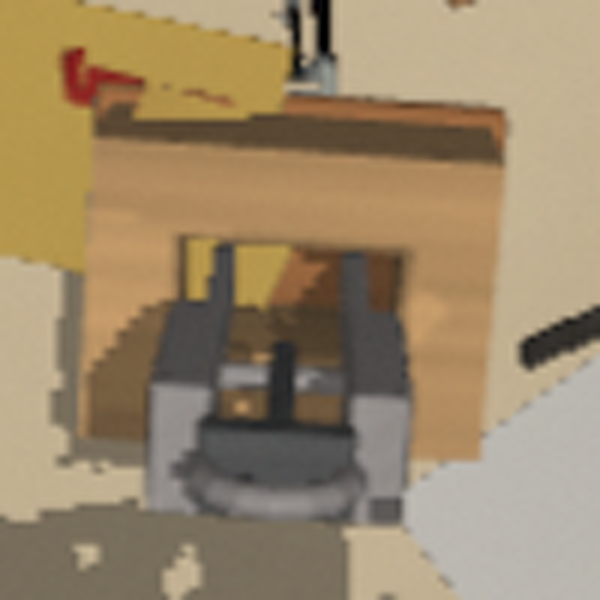

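View pics/w2w.png

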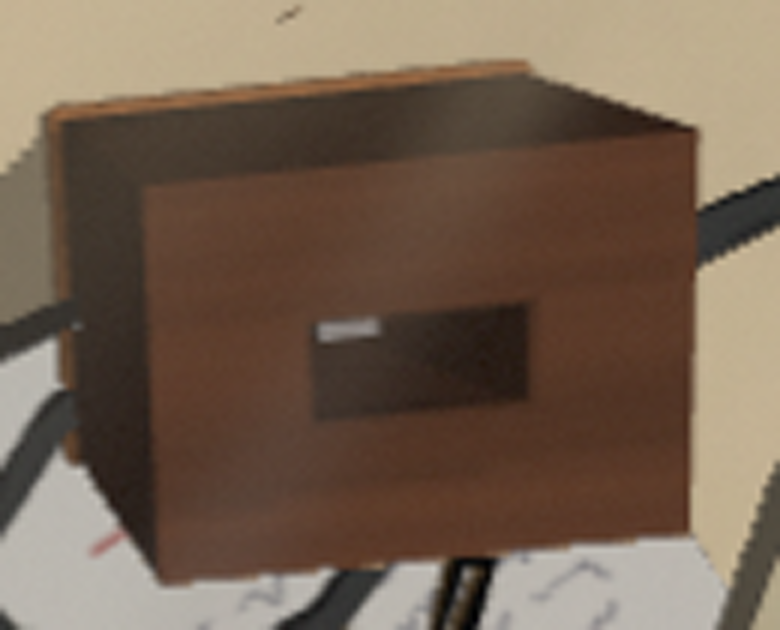

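View pics/w2g.png

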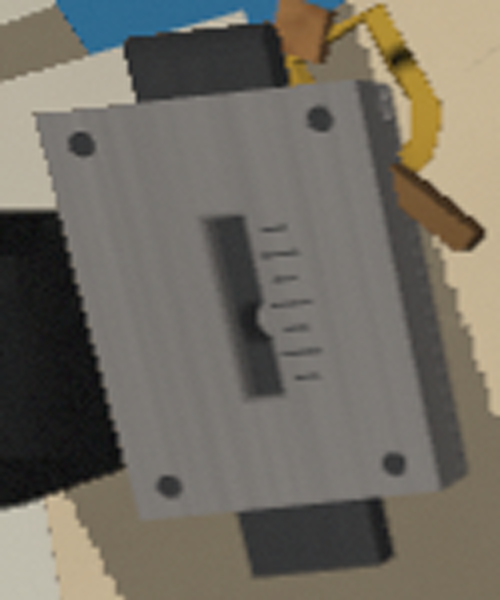

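```bash
cat >> h.py <<'E'
def quad(c,pts,x0,y0,s,z,name):
    P=np.array([onz(c,(u+.5)/s-.5+x0,(v+.5)/s-.5+y0,z) for u,v in pts])
    a=P[1]-P[0]+P[2]-P[3]; b=P[3]-P[0]+P[2]-P[1]
    A=np.degrees(np.arctan2(a[1],a[0]));B=np.degrees(np.arctan2(b[1],b[0]))
    print(name,'c',np.round(P.mean(0)*1000,1),'len',np.round([np.linalg.norm(a)/2*1000,np.linalg.norm(b)/2*1000],1),'ang a,b',round(A,1),round(B,1))
E
python3 - <<'E'
from h import *
import pickle
c=pickle.load(open('w2.pkl','rb'))
quad(c,[(93,137),(503,160),(482,460),(80,438)],225,155,6,.04,'stand')
quad(c,[(147,185),(697,130),(690,535),(162,583)],340,145,6,.07,'well')
quad(c,[(313,318),(532,300),(528,400),(315,420)],340,145,6,.07,'pocket')
quad(c,[(37,113),(358,80),(440,490),(142,520)],20,70,4,.021,'gauge')
quad(c,[(202,218),(243,214),(285,394),(247,402)],20,70,4,.021,'slot')
E
```

```text
stand c [543.6 136.7  40. ] len [65.7 50.2] ang a,b 83.0 -7.1
well c [544.  259.1  70. ] len [79.4 61.6] ang a,b 91.9 2.1
pocket c [543.5 258.9  70. ] len [31.8 15.5] ang a,b 91.5 1.0
gauge c [477.2 -47.9  21. ] len [77.5 99.8] ang a,b 91.9 1.6
slot c [477.3 -48.1  21. ] len [10.  44.5] ang a,b 94.7 2.2
```

Request:
apply_moves(targets=[0.83, -0.22, -0.5, 0, 0, -0.55, 1, 0.83, -0.22, -2, 0, 0, -0.55, 1, 0.83, -0.22, -2, 0, 0, -0.55, 1])

```text
time: 6.5
ee_pos: [0.5413, 0.1363, 0.1796]
tcp_rot: [-179.7, -0.5, 173.2]
wrist_force: [0.0, -0.4, 0.5]
opening: 0.0857
```

Run:
```python
from h import *
c=camera('wrist');save('w3',c);print(c['origin'],c['rotation'])
o=bot.get_obs();print(o['time'],o['ee_pos'],o['tcp_rot'])
```

```text
[0.47772397 0.1444865  0.32310969] [-14.48149782   0.19536921  83.0928895 ]
6.55 [0.54214676 0.13669009 0.18363507] [-179.80732953   -0.22097017  173.1813518 ]
```

View pics/w3.png

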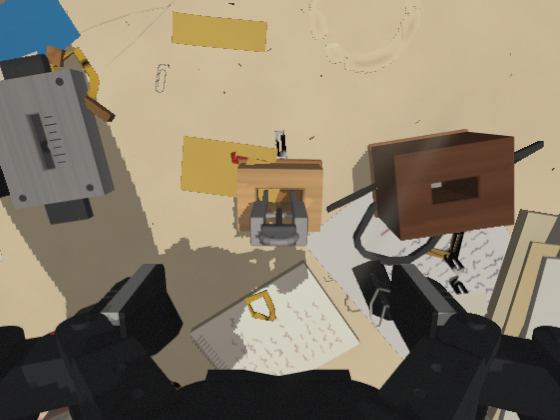

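Request:
apply_moves(targets=[0, 0, -1.5, 0, 0, 0, 1, 0, 0, -3, 0, 0, 0, 1, 0, 0, -3.88, 0, 0, 0, 1, 0, 0, -3.88, 0, 0, 0, 1])

```text
time: 6.95
ee_pos: [0.5428, 0.1371, 0.0689]
tcp_rot: [-179.9, -0.1, 173.2]
wrist_force: [0.3, -1.1, 0.2]
opening: 0.0857
```

Run:
```python
from h import *
c=camera('wrist');save('w4',c)
o=bot.get_obs();print(o['time'],o['ee_pos'],o['tcp_rot'],o['wrist_force'])
```

```text
7.0 [0.54396775 0.13737507 0.0713556 ] [-1.79937390e+02  1.17929868e-01  1.73212514e+02] [-0.166076    0.4839302   0.80732455]
```

View pics/w4.png

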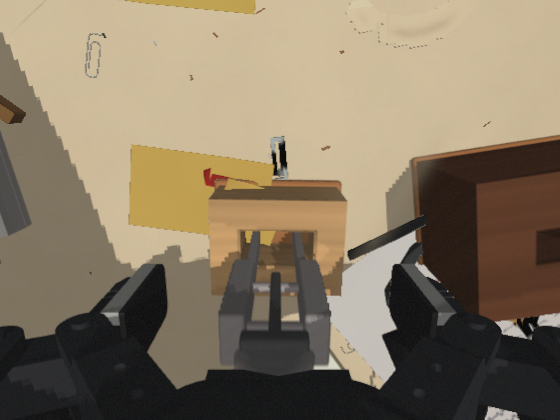

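Request:
apply_moves(targets=[0, 0, 0, 0, 0, 0, 0.38, 0, 0, 0, 0, 0, 0, 0.38, 0, 0, 0, 0, 0, 0, 0.38, 0, 0, 0, 0, 0, 0, 0.38, 0, 0, 0, 0, 0, 0, 0.38], newtons=20)

```text
time: 7.5
ee_pos: [0.5446, 0.1374, 0.0714]
tcp_rot: [-180.0, 0.2, 173.2]
wrist_force: [-0.1, -0.4, 6.0]
opening: 0.0325
```

Request:
apply_moves(targets=[0, 0, 0, 0, 0, 0, 0.38, 0, 0, 0, 0, 0, 0, 0.38, 0, 0, 0, 0, 0, 0, 0.38])

```text
time: 7.8
ee_pos: [0.5446, 0.1374, 0.0713]
tcp_rot: [-180.0, 0.2, 173.2]
wrist_force: [-0.6, -0.8, 6.3]
opening: 0.0324
```

Request:
apply_moves(targets=[0, 0, 0.8, 0, 0, 0, 0.38, 0, 0, 1.8, 0, 0, 0, 0.38, 0, 0, 3, 0, 0, 0, 0.38, 0, 0, 3, 0, 0, 0, 0.38])

```text
time: 8.2
ee_pos: [0.5456, 0.1377, 0.1651]
tcp_rot: [179.9, 0.5, 173.2]
wrist_force: [0.6, 0.5, -1.0]
opening: 0.0326
```

Run:
```python
from h import *
c=camera('wrist');save('w5',c)
o=bot.get_obs();print(o['time'],o['ee_pos'],o['tcp_rot'],o['wrist_force'],o['opening'])
```

```text
8.25 [0.54496592 0.13748426 0.16242456] [179.9760522    0.34093326 173.20103049] [-0.90179911 -0.18219759 -1.37542113] 0.03236890772806004
```

View pics/w5.png

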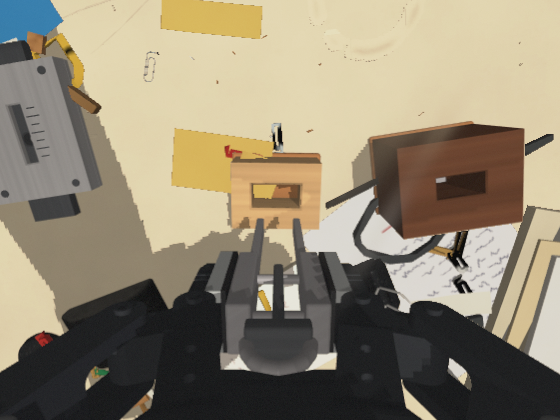

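Request:
apply_moves(targets=[0, 1.4, 0, 0, 0, 0.5, 0.38, 0, 2.8, 0, 0, 0, 1, 0.38, 0, 4.08, 0, 0, 0, 1.45, 0.38, 0, 4.08, 0, 0, 0, 1.45, 0.38, 0, 4.08, 0, 0, 0, 1.45, 0.38])

```text
time: 8.75
ee_pos: [0.5431, 0.2601, 0.1582]
tcp_rot: [-179.9, -0.0, -178.0]
wrist_force: [-0.2, -1.3, -2.6]
opening: 0.0324
```

Run:
```python
from h import *
import pickle
c=camera('wrist');save('w6',c);crop('w6c',c,190,140,340,260,5)
pickle.dump(c,open('w6.pkl','wb'))
o=bot.get_obs();print(o['time'],o['ee_pos'],o['tcp_rot'],o['wrist_force'],o['opening'])
for q in ['scene','top']:
    d=camera(q);pickle.dump(d,open(q+'6.pkl','wb'))
    u,v=proj(d,[.544,.259,.08]);u=int(u);v=int(v);crop(q+'6',d,u-50,v-50,u+50,v+40,6)
```

```text
8.8 [0.54336236 0.25926    0.15865391] [-1.79875663e+02  1.31786488e-02 -1.78094826e+02] [-0.65284979 -0.27277856 -2.16251274] 0.03257290782350233
```

View pics/w6.png

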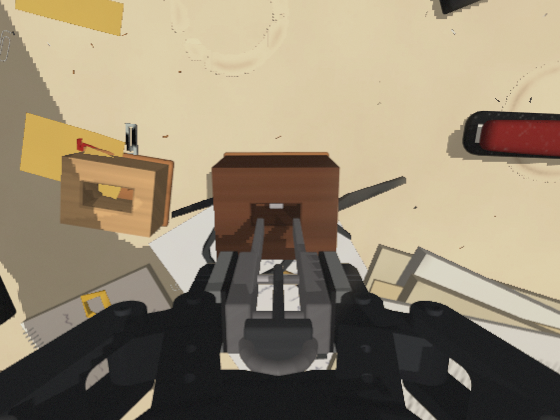

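View pics/w6c.png

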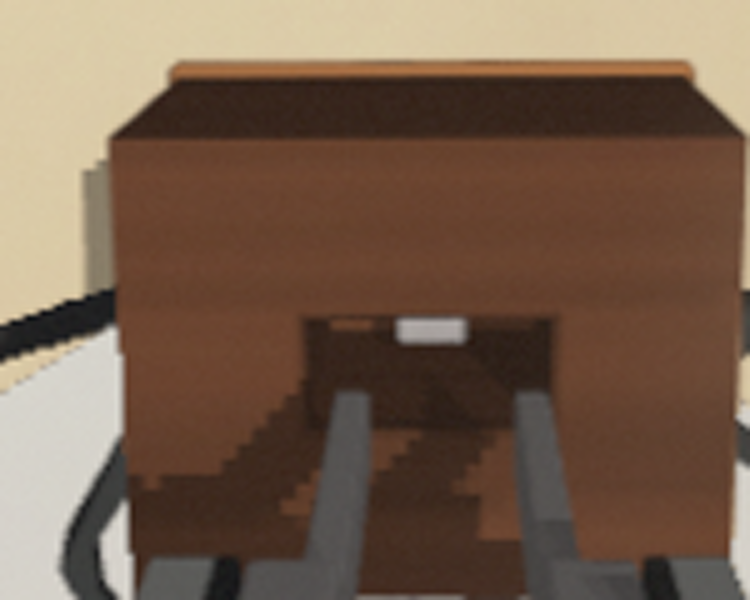

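View pics/scene6.png

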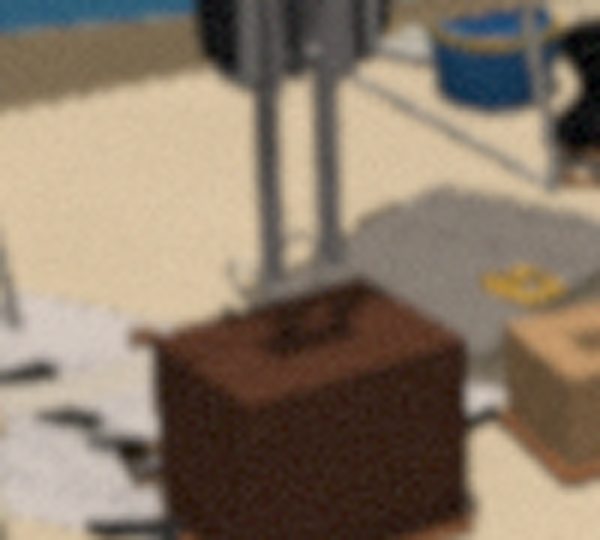

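Run:
```python
from h import *
import pickle
c=pickle.load(open('w6.pkl','rb'))
f=lambda u,v,z:np.round(onz(c,(u+.5)/5-.5+190,(v+.5)/5-.5+140,z)*1000,1)
print(c['origin'],c['rotation'])
print('tips L out/in',f(335,393,.0934),f(370,393,.0934),'R',f(515,393,.0934),f(550,393,.0934))
print('pocket',f(305,318,.07),f(555,318,.07),f(552,430,.07),f(308,430,.07))
print('pocket',f(305,370,.07),f(555,370,.07))
print('well',f(108,138,.07),f(745,138,.07))
print('head',f(396,318,.035),f(468,318,.035),f(396,344,.035),f(468,344,.035))
```

```text
[0.47799131 0.25799934 0.30117831] [-1.49427574e+01  3.11336069e-02  9.19155136e+01]
tips L out/in [539.8 247.6  93.4] [539.6 251.6  93.4] R [539.1 268.5  93.4] [538.9 272.6  93.4]
pocket [536.9 242.4  70. ] [535.8 274.4  70. ] [550.8 274.7  70. ] [551.9 243.   70. ]
pocket [543.8 242.5  70. ] [542.7 274.7  70. ]
well [514.5 217.4  70. ] [511.8 296.9  70. ]
head [545.3 253.4  35. ] [545. 264.  35.] [549.3 253.5  35. ] [548.9 264.2  35. ]
```

Request:
apply_moves(targets=[-0.01, -0.05, -0.2, 0, 0, 0, 0.38, -0.01, -0.05, -0.4, 0, 0, 0, 0.38, -0.01, -0.05, -0.5, 0, 0, 0, 0.38, -0.01, -0.05, -0.5, 0, 0, 0, 0.38])

```text
time: 9.3
ee_pos: [0.5433, 0.2577, 0.1441]
tcp_rot: [-179.9, 0.1, -178.1]
wrist_force: [-1.2, 0.8, -2.4]
opening: 0.0323
```

Run:
```python
from h import *
import pickle
c=camera('wrist');crop('w7c',c,190,140,340,260,5)
pickle.dump(c,open('w7.pkl','wb'))
o=bot.get_obs();print(o['time'],o['ee_pos'],o['tcp_rot'],o['wrist_force'],o['opening'])
```

```text
9.35 [0.54341547 0.25783433 0.14452657] [-1.79928390e+02  8.44933585e-02 -1.78119175e+02] [-0.15585428  0.53935523 -1.89831241] 0.0325793154505339
```

View pics/w7c.png

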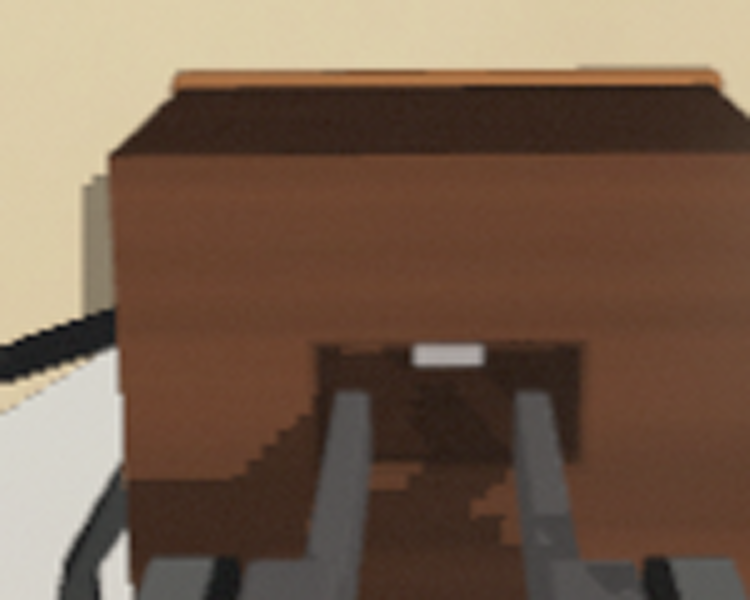

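Run:
```python
from h import *
import pickle
c=pickle.load(open('w7.pkl','rb'))
f=lambda u,v,z:np.round(onz(c,(u+.5)/5-.5+190,(v+.5)/5-.5+140,z)*1000,1)
print(c['origin'],c['rotation'])
print('tips L out/in',f(335,393,.0792),f(370,393,.0792),'R',f(515,393,.0792),f(550,393,.0792))
print('pocket',f(318,345,.07),f(582,345,.07),f(580,462,.07),f(318,455,.07))
print('head',f(412,343,.035),f(486,343,.035),f(412,367,.035),f(486,367,.035))
```

```text
[0.47796998 0.25558717 0.28695731] [-1.50159522e+01 -1.55000244e-02  9.18069189e+01]
tips L out/in [540.  245.2  79.2] [539.9 249.3  79.2] R [539.4 266.1  79.2] [539.2 270.2  79.2]
pocket [536.8 242.6  70. ] [535.8 274.4  70. ] [550.7 275.   70. ] [550.8 242.8  70. ]
head [545.6 253.7  35. ] [545.2 264.   35. ] [549.1 253.8  35. ] [548.7 264.2  35. ]
```

Request:
apply_moves(targets=[-0.025, 0.035, -0.1, 0, 0, 0, 0.38, -0.025, 0.035, -0.4, 0, 0, 0, 0.38, -0.025, 0.035, -0.7, 0, 0, 0, 0.38, -0.025, 0.035, -1, 0, 0, 0, 0.38])

```text
time: 9.75
ee_pos: [0.5426, 0.2591, 0.1137]
tcp_rot: [-179.9, 0.1, -178.1]
wrist_force: [0.0, 0.1, -2.7]
opening: 0.0325
```

Run:
```python
from h import *
import pickle
c=camera('wrist');crop('w8c',c,190,140,340,260,5)
pickle.dump(c,open('w8.pkl','wb'))
o=bot.get_obs();print(o['time'],o['ee_pos'],o['tcp_rot'],o['wrist_force'],o['opening'])
```

```text
9.8 [0.54205119 0.25885249 0.11200457] [-1.79873642e+02 -2.73105248e-02 -1.78091261e+02] [-0.67269138 -0.3001142  -2.93792308] 0.03261862677224475
```

View pics/w8c.png

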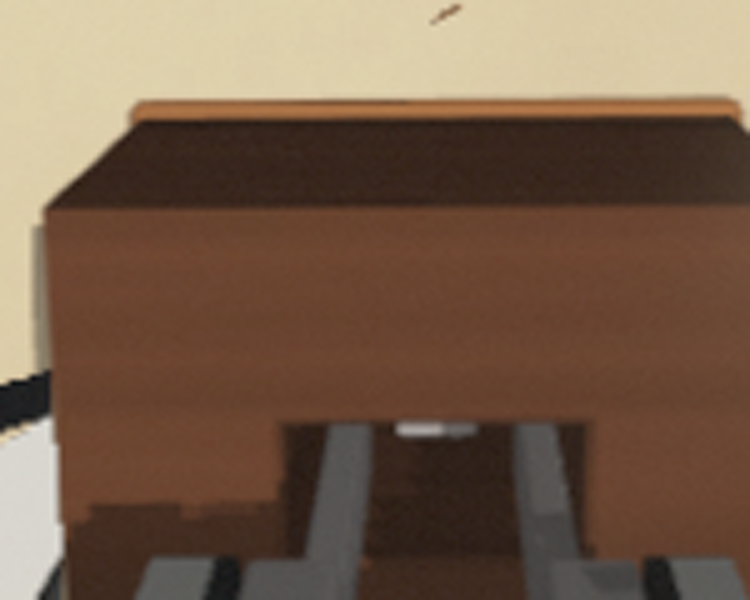

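Request:
apply_moves(targets=[0, 0, -0.25, 0, 0, 0, 0.38, 0, 0, -0.5, 0, 0, 0, 0.38, 0, 0, -0.72, 0, 0, 0, 0.38, 0, 0, -0.72, 0, 0, 0, 0.38])

```text
time: 10.2
ee_pos: [0.5423, 0.2589, 0.092]
tcp_rot: [-179.9, 0.0, -178.1]
wrist_force: [-0.4, -0.6, -2.0]
opening: 0.0325
```

Request:
apply_moves(targets=[0, 0, -0.07, 0, 0, 0, 0.38, 0, 0, -0.07, 0, 0, 0, 0.32, 0, 0, -0.07, 0, 0, 0, 0.28, 0, 0, -0.07, 0, 0, 0, 0.26, 0, 0, -0.07, 0, 0, 0, 0.24], newtons=20)

```text
time: 10.7
ee_pos: [0.5429, 0.2592, 0.0914]
tcp_rot: [-179.9, 0.1, -178.1]
wrist_force: [1.2, -0.1, -2.5]
opening: 0.0254
```

Request:
apply_moves(targets=[0, 0, 0, 0, 0, 0, 0.22, 0, 0, 0, 0, 0, 0, 0.2, 0, 0, 0, 0, 0, 0, 0.2])

```text
time: 11.0
ee_pos: [0.5429, 0.2592, 0.0913]
tcp_rot: [-179.9, 0.1, -178.1]
wrist_force: [-0.6, 0.4, -0.9]
opening: 0.0249
```

Request:
apply_moves(targets=[0, 0, 0, 0, 0, 0, 0.2, 0, 0, 0.2, 0, 0, 0, 0.2, 0, 0, 0.5, 0, 0, 0, 0.2, 0, 0, 0.8, 0, 0, 0, 0.2, 0, 0, 1.1, 0, 0, 0, 0.2], newtons=24)

```text
time: 11.5
ee_pos: [0.543, 0.2592, 0.1254]
tcp_rot: [-180.0, 0.1, -178.1]
wrist_force: [0.0, -0.2, -2.9]
opening: 0.0246
```

Run:
```python
from h import *
import pickle
c=camera('wrist');crop('w9c',c,190,140,340,260,5)
o=bot.get_obs();print(o['time'],o['ee_pos'],o['tcp_rot'],o['wrist_force'],o['opening'])
```

```text
11.55 [0.54343975 0.25948623 0.12702134] [ 179.99955599    0.25706285 -178.09787881] [-0.37895597 -0.87144548  0.02187332] 0.0249614269013005
```

View pics/w9c.png

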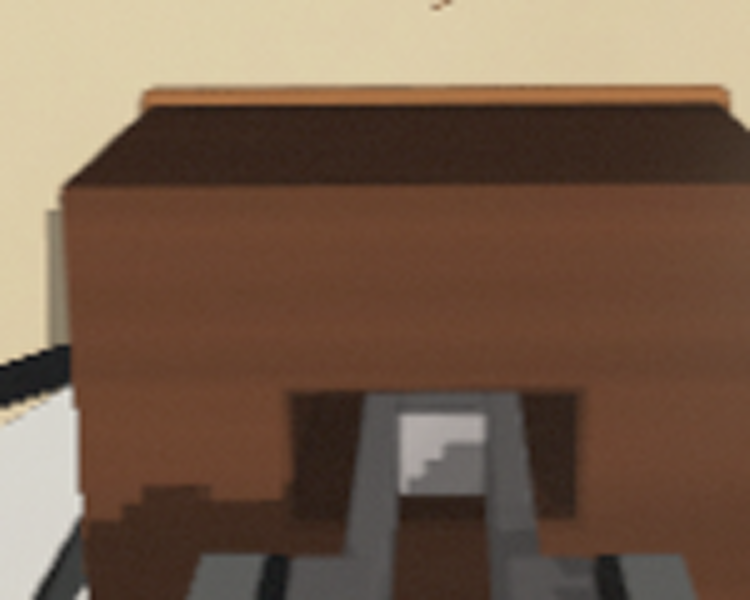

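Request:
apply_moves(targets=[0, 0, 0.4, 0, 0, 0, 0.2, 0, 0, 0.9, 0, 0, 0, 0.2, 0, 0, 1.5, 0, 0, 0, 0.2, 0, 0, 2, 0, 0, 0, 0.2, 0, 0, 2, 0, 0, 0, 0.2])

```text
time: 12.05
ee_pos: [0.5437, 0.2596, 0.1875]
tcp_rot: [180.0, 0.3, -178.1]
wrist_force: [0.7, -0.6, -2.5]
opening: 0.0248
```

Request:
apply_moves(targets=[0, 0, 0, 0, 0, 0, 0.2, 0, 0, 0, 0, 0, 0, 0.2])

```text
time: 12.25
ee_pos: [0.5426, 0.259, 0.1833]
tcp_rot: [-179.9, 0.1, -178.1]
wrist_force: [-0.0, -0.6, -2.2]
opening: 0.025
```

Run:
```python
from h import *
import pickle
c=camera('wrist');crop('w10c',c,190,140,340,260,5)
o=bot.get_obs();print(o['time'],o['ee_pos'],o['tcp_rot'],o['wrist_force'],o['opening'])
c=camera('scene');u,v=proj(c,[.544,.259,.12]);u=int(u);v=int(v);crop('s10',c,u-50,v-50,u+50,v+50,6)
```

```text
12.3 [0.54247487 0.25901184 0.18323149] [-1.79904596e+02  3.85250468e-02 -1.78097486e+02] [ 0.38125094  0.02407447 -3.3655229 ] 0.024785580071923552
```

View pics/w10c.png

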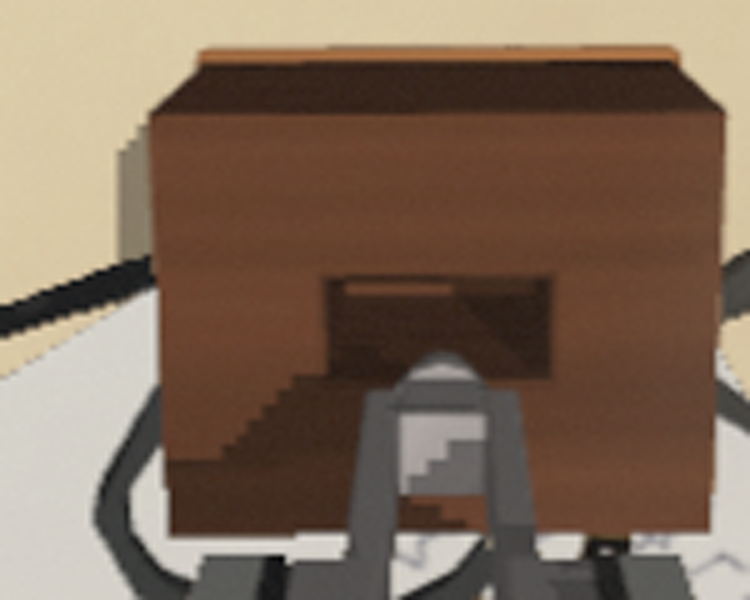

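View pics/s10.png

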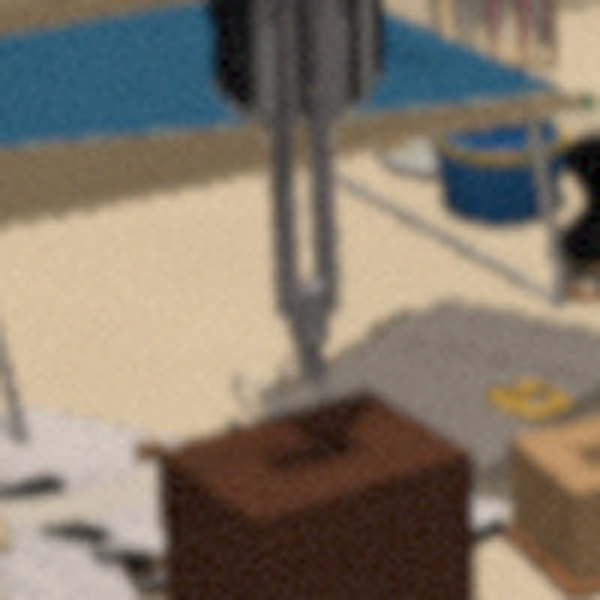

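Request:
apply_moves(targets=[-0.2, -1.2, 0, 0, 0, 0, 0.2, -0.5, -2.6, 0, 0, 0, 0, 0.2, -0.9, -4, 0, 0, 0, 0, 0.2, -1.2, -5.4, 0, 0, 0, 0, 0.2, -1.5, -6.8, 0, 0, 0, 0, 0.2])

```text
time: 12.85
ee_pos: [0.4969, 0.0537, 0.1837]
tcp_rot: [-179.9, 0.1, -178.1]
wrist_force: [0.8, -0.6, -2.1]
opening: 0.0248
```

Request:
apply_moves(targets=[-0.2, -1.2, 0, 0, 0, 0, 0.2, -0.4, -2.3, 0, 0, 0, 0, 0.2, -0.7, -3.43, 0, 0, 0, 0, 0.2, -0.7, -3.43, 0, 0, 0, 0, 0.2, -0.7, -3.43, 0, 0, 0, 0, 0.2])

```text
time: 13.35
ee_pos: [0.4765, -0.0483, 0.1839]
tcp_rot: [-180.0, 0.1, -178.2]
wrist_force: [-0.4, 0.1, -1.8]
opening: 0.0248
```

Request:
apply_moves(targets=[0, 0, 0, 0, 0, 0, 0.2, 0, 0, 0, 0, 0, 0, 0.2])

```text
time: 13.55
ee_pos: [0.4769, -0.0469, 0.184]
tcp_rot: [-179.9, 0.1, -178.0]
wrist_force: [0.7, 0.0, -2.0]
opening: 0.0248
```

Run:
```python
from h import *
import pickle
c=camera('wrist');save('w11',c);crop('w11c',c,180,100,360,240,4.4)
pickle.dump(c,open('w11.pkl','wb'))
o=bot.get_obs();print(o['time'],o['ee_pos'],o['tcp_rot'],o['wrist_force'],o['opening'])
```

```text
13.6 [ 0.47695409 -0.04691518  0.18403157] [-1.79946609e+02  1.02722074e-01 -1.78017478e+02] [-0.04982735  0.10982181 -2.53736742] 0.02499789295478347
```

View pics/w11.png

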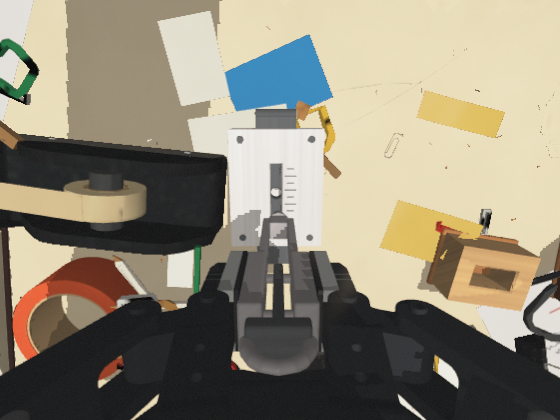

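View pics/w11c.png

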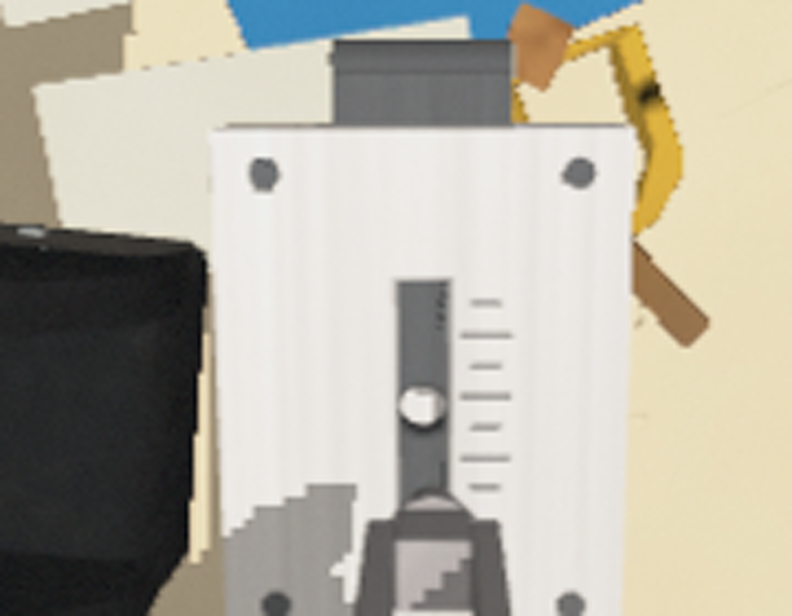

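Run:
```python
from h import *
import pickle
c=pickle.load(open('w11.pkl','rb'))
f=lambda u,v,z:np.round(onz(c,(u+.5)/4.4-.5+180,(v+.5)/4.4-.5+100,z)*1000,1)
print('gauge corners',f(213,128,.021),f(632,126,.021))
print('screws',f(264,173,.021),f(580,172,.021),f(275,606,.021),f(570,605,.021))
print('mid mark',f(485,397,.021),'slot end',f(397,281,.021),f(451,280,.021),'edges@407',f(398,407,.021),f(451,407,.021))
print('hole',f(422,407,.016),f(422,407,.010),'top/bot',f(422,384,.016),f(422,432,.016))
print('flange lr',f(397,520,.095+.0155),f(472,520,.1105),'top of flange arc',f(434,490,.095+.015))
print('tips',f(367,521,.1185),f(500,521,.1185),f(395,545,.127),f(473,543,.127), f(395,608,.127),f(473,608,.127))
```

```text
gauge corners [428.8 -88.5  21. ] [425.9 -12.   21. ]
screws [436.6 -79.1  21. ] [434.5 -21.   21. ] [520.9 -76.4  21. ] [518.7 -18.2  21. ]
mid mark [477.4 -36.7  21. ] slot end [455.7 -54.1  21. ] [455.2 -44.   21. ] edges@407 [479.9 -53.2  21. ] [479.5 -43.1  21. ]
hole [480.8 -48.7  16. ] [482.2 -48.6  10. ] top/bot [476.3 -48.8  16. ] [485.8 -48.5  16. ]
flange lr [475.8 -51.8 110.5] [475.4 -41.4 110.5] top of flange arc [471.5 -46.8 110. ]
tips [473.7 -55.6 118.5] [473.1 -38.  118.5] [474.2 -51.7 127. ] [473.6 -41.8 127. ] [482.7 -51.5 127. ] [482.4 -41.4 127. ]
```

Request:
apply_moves(targets=[0.09, -0.065, -0.5, 0, 0, 0, 0.2, 0.09, -0.065, -1.2, 0, 0, 0, 0.2, 0.09, -0.065, -1.9, 0, 0, 0, 0.2, 0.09, -0.065, -1.9, 0, 0, 0, 0.2, 0.09, -0.065, -1.9, 0, 0, 0, 0.2])

```text
time: 14.1
ee_pos: [0.4793, -0.0495, 0.1268]
tcp_rot: [-179.9, 0.1, -178.1]
wrist_force: [0.6, 0.7, -2.4]
opening: 0.0245
```

Request:
apply_moves(targets=[0, 0, 0, 0, 0, 0, 0.2, 0, 0, 0, 0, 0, 0, 0.2])

```text
time: 14.3
ee_pos: [0.4801, -0.0497, 0.1282]
tcp_rot: [-179.9, 0.2, -178.1]
wrist_force: [0.2, -0.5, -3.1]
opening: 0.0247
```

Run:
```python
from h import *
import pickle
c=camera('wrist');crop('w12c',c,210,120,350,240,5.5)
pickle.dump(c,open('w12.pkl','wb'))
o=bot.get_obs();print(o['time'],o['ee_pos'],o['tcp_rot'],o['wrist_force'],o['opening'])
```

```text
14.35 [ 0.48000387 -0.04969631  0.12809986] [-179.92956658    0.20167863 -178.09394849] [-0.71729     0.2351006  -1.52378562] 0.024480497486015915
```

View pics/w12c.png

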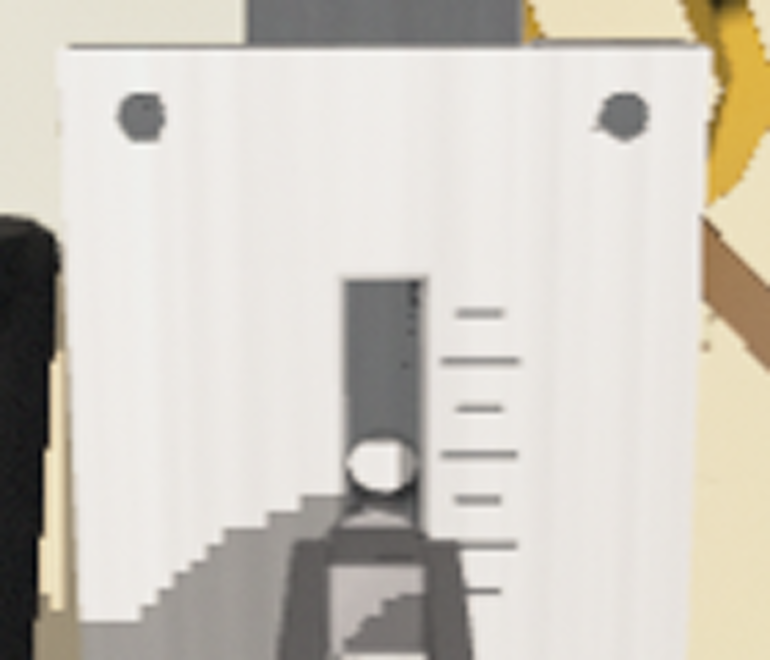

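Run:
```python
from h import *
import pickle
c=pickle.load(open('w12.pkl','rb'))
f=lambda u,v,z:np.round(onz(c,(u+.5)/5.5-.5+210,(v+.5)/5.5-.5+120,z)*1000,1)
print('slot edges',f(345,440,.021),f(427,440,.021),f(343,280,.021),f(427,280,.021))
print('hole tb',f(382,437,.016),f(382,497,.016),'lr',f(347,466,.016),f(417,466,.016))
print('flange arc top',f(376,507,.055),'head',f(329,565,.0718),f(428,565,.0718),f(329,655,.0718),f(428,655,.0718))
print('tips',f(293,542,.0625),f(460,542,.0625))
```

```text
slot edges [476.  -53.6  21. ] [475.6 -43.3  21. ] [455.7 -54.4  21. ] [455.4 -44.1  21. ]
hole tb [476.7 -48.9  16. ] [484.6 -48.6  16. ] lr [480.6 -53.3  16. ] [480.4 -44.3  16. ]
flange arc top [475.  -49.7  55. ] head [476.6 -54.5  71.8] [476.3 -44.4  71.8] [486.3 -54.2  71.8] [486.  -44.   71.8]
tips [477.1 -58.5  62.5] [476.5 -40.8  62.5]
```

Request:
apply_moves(targets=[0, 0.023, -0.2, 0, 0, 0, 0.2, 0, 0.023, -0.4, 0, 0, 0, 0.2, 0, 0.023, -0.55, 0, 0, 0, 0.2, 0, 0.023, -0.55, 0, 0, 0, 0.2])

```text
time: 14.75
ee_pos: [0.479, -0.0489, 0.1097]
tcp_rot: [-180.0, 0.0, -178.1]
wrist_force: [0.0, -0.1, -3.2]
opening: 0.0247
```

Run:
```python
from h import *
import pickle
c=camera('wrist');crop('w13c',c,210,140,350,240,5.5)
pickle.dump(c,open('w13.pkl','wb'))
o=bot.get_obs();print(o['time'],o['ee_pos'],o['tcp_rot'],o['wrist_force'],o['opening'])
```

```text
14.8 [ 0.47919147 -0.04896101  0.11015897] [-1.79947405e+02  6.47128395e-02 -1.78099592e+02] [-0.35509807 -0.8539669  -2.7574834 ] 0.024807539566481757
```

View pics/w13c.png

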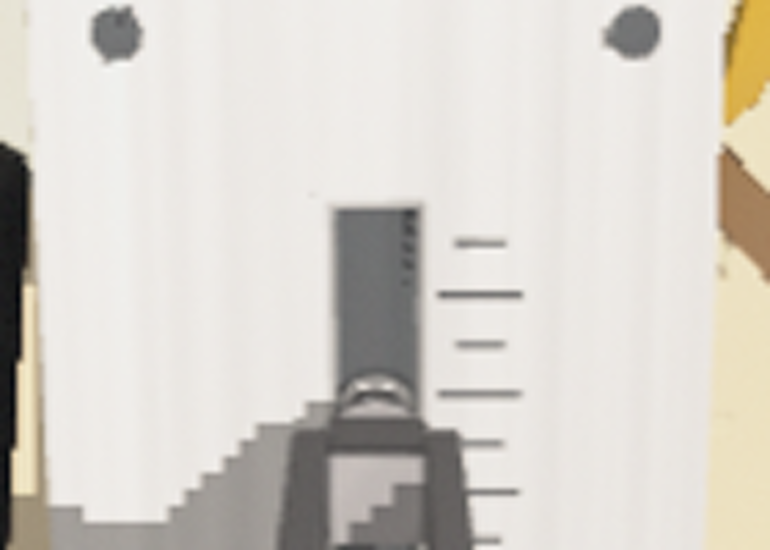

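Run:
```python
from h import *
import pickle
c=pickle.load(open('w13.pkl','rb'))
f=lambda u,v,z:np.round(onz(c,(u+.5)/5.5-.5+210,(v+.5)/5.5-.5+140,z)*1000,1)
print('slot edges',f(335,360,.021),f(424,360,.021))
print('hole t',f(375,375,.016))
print('flange arc top',f(376,393,.037),'head',f(328,457,.0538),f(428,457,.0538),f(329,548,.0538),f(428,548,.0538))
```

```text
slot edges [473.7 -53.8  21. ] [473.4 -43.4  21. ]
hole t [476.7 -49.   16. ]
flange arc top [473.1 -49.   37. ] head [475.4 -53.8  53.8] [475.1 -43.7  53.8] [485.2 -53.5  53.8] [484.8 -43.3  53.8]
```

Request:
apply_moves(targets=[0.035, 0.005, 0, 0, 0, 0, 0.2, 0.035, 0.005, -0.08, 0, 0, 0, 0.2, 0.035, 0.005, -0.16, 0, 0, 0, 0.2, 0.035, 0.005, -0.16, 0, 0, 0, 0.2])

```text
time: 15.2
ee_pos: [0.4804, -0.0488, 0.1055]
tcp_rot: [-179.9, 0.1, -178.1]
wrist_force: [-0.3, -0.5, -3.5]
opening: 0.0248
```

Request:
apply_moves(targets=[0, 0, -0.05, 0, 0, 0, 0.2, 0, 0, -0.1, 0, 0, 0, 0.2, 0, 0, -0.1, 0, 0, 0, 0.2])

```text
time: 15.5
ee_pos: [0.4805, -0.0488, 0.1027]
tcp_rot: [-179.9, 0.1, -178.1]
wrist_force: [0.4, 0.5, -1.9]
opening: 0.0251
```

Request:
apply_moves(targets=[0, 0, -0.05, 0, 0, 0, 0.2, 0, 0, -0.1, 0, 0, 0, 0.2, 0, 0, -0.1, 0, 0, 0, 0.2])

```text
time: 15.8
ee_pos: [0.4804, -0.0488, 0.0996]
tcp_rot: [-179.9, 0.1, -178.1]
wrist_force: [0.3, 0.1, -2.4]
opening: 0.0247
```

Request:
apply_moves(targets=[0, 0, -0.06, 0, 0, 0, 0.2, 0, 0, -0.12, 0, 0, 0, 0.2, 0, 0, -0.15, 0, 0, 0, 0.2, 0, 0, -0.15, 0, 0, 0, 0.2])

```text
time: 16.2
ee_pos: [0.4806, -0.0488, 0.0954]
tcp_rot: [-179.9, 0.1, -178.1]
wrist_force: [-0.5, -0.1, -1.4]
opening: 0.0248
```

Run:
```python
from h import *
import pickle
c=camera('wrist');crop('w14c',c,210,140,350,240,5.5)
o=bot.get_obs();print(o['time'],o['ee_pos'],o['tcp_rot'],o['wrist_force'],o['opening'])
```

```text
16.25 [ 0.48055851 -0.04882199  0.09540658] [-1.79941700e+02  1.19744347e-01 -1.78098411e+02] [-0.13048607 -0.19261865 -2.12540459] 0.024892058525292193
```

View pics/w14c.png

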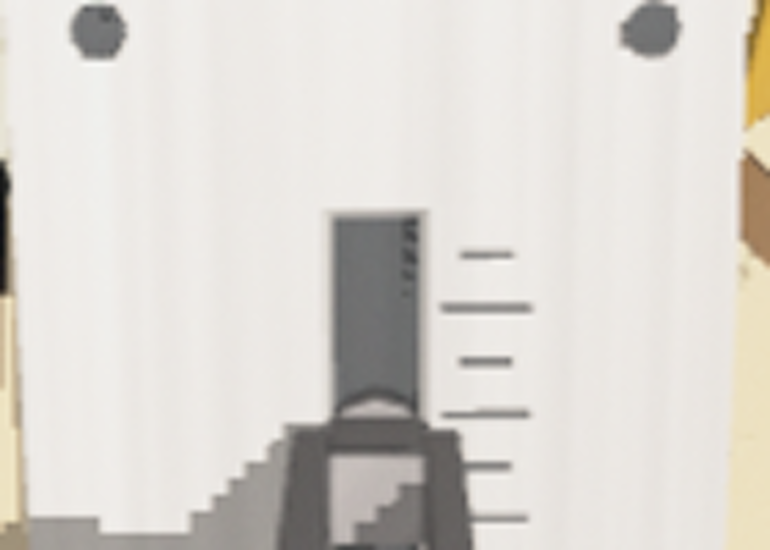

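Nearly home; a little further until contact is felt.

Request:
apply_moves(targets=[0, 0, -0.03, 0, 0, 0, 0.2, 0, 0, -0.03, 0, 0, 0, 0.2])

```text
time: 16.45
ee_pos: [0.4807, -0.0489, 0.0951]
tcp_rot: [-179.9, 0.2, -178.1]
wrist_force: [-1.0, -0.3, 4.8]
opening: 0.0248
```

Request:
apply_moves(targets=[0, 0, -0.03, 0, 0, 0, 0.2, 0, 0, -0.03, 0, 0, 0, 0.2])

```text
time: 16.65
ee_pos: [0.481, -0.0489, 0.0948]
tcp_rot: [-179.9, 0.2, -178.1]
wrist_force: [-2.4, 0.4, 8.2]
opening: 0.0245
```

Request:
apply_moves(targets=[0, 0, 0.04, 0, 0, 0, 0.2, 0, 0, 0.04, 0, 0, 0, 0.32, 0, 0, 0.04, 0, 0, 0, 0.38, 0, 0, 0.04, 0, 0, 0, 0.38, 0, 0, 0.04, 0, 0, 0, 0.38])

```text
time: 17.15
ee_pos: [0.4805, -0.0488, 0.0945]
tcp_rot: [-179.9, 0.1, -178.1]
wrist_force: [-0.1, -0.4, -2.8]
opening: 0.0325
```

Request:
apply_moves(targets=[0, 0, 0.1, 0, 0, 0, 0.38, 0, 0, 0.3, 0, 0, 0, 0.38, 0, 0, 0.5, 0, 0, 0, 0.38, 0, 0, 0.8, 0, 0, 0, 0.38, 0, 0, 1.2, 0, 0, 0, 0.38])

```text
time: 17.65
ee_pos: [0.4805, -0.0488, 0.1316]
tcp_rot: [-179.9, 0.1, -178.1]
wrist_force: [0.4, -0.1, -2.7]
opening: 0.0328
```

Run:
```python
from h import *
import pickle
c=camera('wrist');crop('w15c',c,190,140,360,260,4.5)
pickle.dump(c,open('w15.pkl','wb'))
o=bot.get_obs();print(o['time'],o['ee_pos'],o['tcp_rot'],o['wrist_force'],o['opening'])
c=camera('scene');u,v=proj(c,[.48,-.048,.05]);u=int(u);v=int(v);crop('s15',c,u-50,v-50,u+50,v+40,6)
```

```text
17.7 [ 0.48130862 -0.04892345  0.13393606] [-179.91902746    0.27426747 -178.09899583] [ 0.78378439 -0.25003958  0.03791612] 0.032489244995450854
```

View pics/w15c.png

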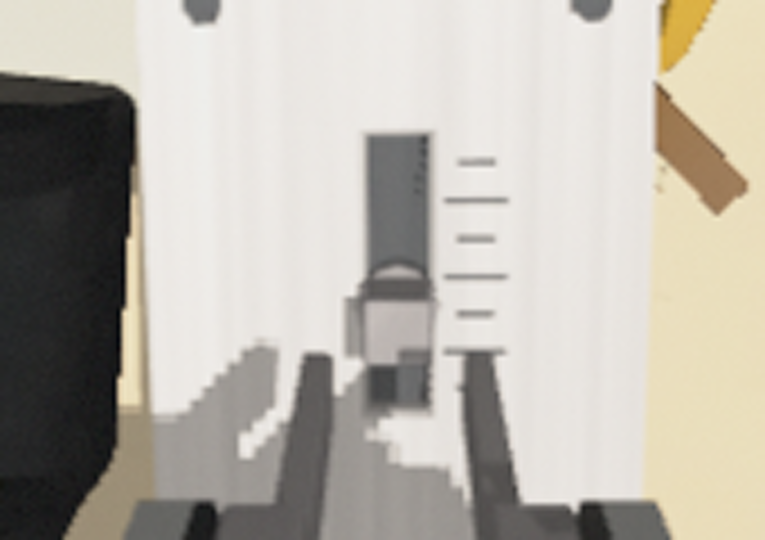

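View pics/s15.png

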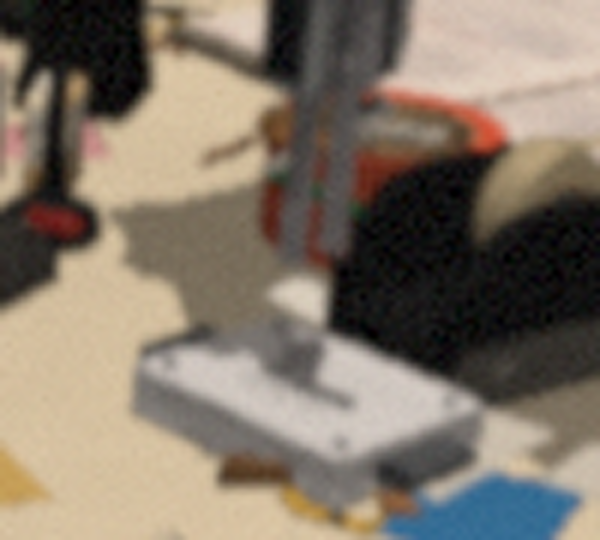

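Request:
apply_moves(targets=[0, 0, 0.8, 0, 0, 0, 0.38, 0.4, 1.2, 1.3, 0, 0, -0.3, 0.38, 0.9, 2.6, 1.3, 0, 0, -0.7, 0.38, 1.4, 4.0, 1.3, 0, 0, -1.1, 0.38, 1.9, 5.4, 1.3, 0, 0, -1.45, 0.38])

```text
time: 18.25
ee_pos: [0.538, 0.1148, 0.17]
tcp_rot: [-179.9, 0.2, 173.1]
wrist_force: [1.3, -0.9, -2.2]
opening: 0.0326
```

Request:
apply_moves(targets=[0.23, 0.8, 0, 0, 0, 0, 0.38, 0.23, 0.8, 0, 0, 0, 0, 0.38, 0.23, 0.8, 0, 0, 0, 0, 0.38, 0.23, 0.8, 0, 0, 0, 0, 0.38])

```text
time: 18.65
ee_pos: [0.5443, 0.1365, 0.1698]
tcp_rot: [-179.9, 0.1, 173.2]
wrist_force: [1.5, -0.4, -3.5]
opening: 0.0325
```

Run:
```python
from h import *
import pickle
c=camera('wrist');crop('w16c',c,200,130,350,250,5)
pickle.dump(c,open('w16.pkl','wb'))
o=bot.get_obs();print(o['time'],o['ee_pos'],o['tcp_rot'],o['wrist_force'],o['opening'])
```

```text
18.7 [0.54431349 0.13625281 0.16993672] [-1.79933769e+02  1.21566504e-01  1.73143395e+02] [ 0.20088311  0.3894265  -2.45761469] 0.03237125252415165
```

View pics/w16c.png

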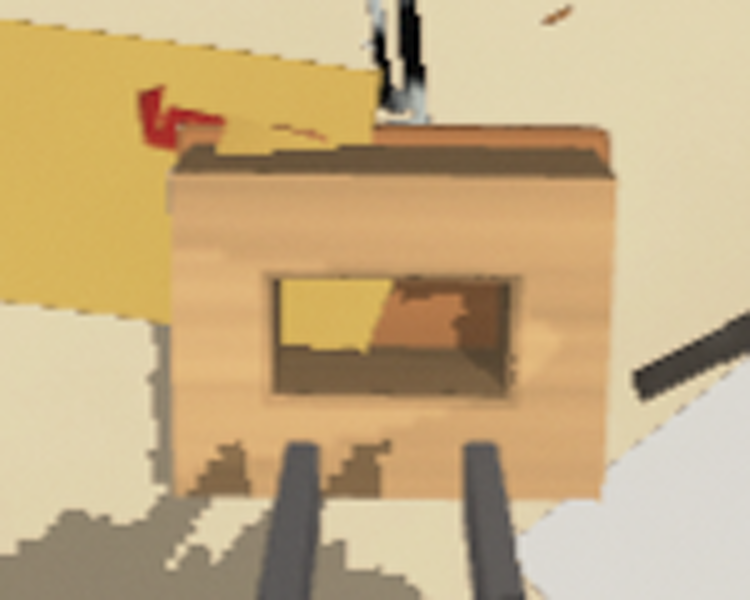

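Run:
```python
from h import *
import pickle
c=pickle.load(open('w16.pkl','rb'))
f=lambda u,v,z:np.round(onz(c,(u+.5)/5-.5+200,(v+.5)/5-.5+130,z)*1000,1)
print('tips',f(285,445,.1046),f(497,445,.1046))
print('slot',f(268,275,.04),f(518,275,.04),f(515,400,.04),f(265,400,.04))
```

```text
tips [539.5 124.6 104.6] [542.5 149.1 104.6]
slot [531.7 119.5  40. ] [536.2 156.5  40. ] [555.3 154.1  40. ] [550.8 116.4  40. ]
```

Request:
apply_moves(targets=[-0.07, 0.01, -0.7, 0, 0, 0, 0.38, -0.07, 0.01, -1.4, 0, 0, 0, 0.38, -0.07, 0.01, -1.9, 0, 0, 0, 0.38, -0.07, 0.01, -2.2, 0, 0, 0, 0.38, -0.07, 0.01, -2.5, 0, 0, 0, 0.38])

```text
time: 19.2
ee_pos: [0.5425, 0.1371, 0.0946]
tcp_rot: [-179.9, 0.1, 173.2]
wrist_force: [0.7, -0.1, -2.8]
opening: 0.0326
```

Request:
apply_moves(targets=[0, 0, -0.3, 0, 0, 0, 0.38, 0, 0, -0.6, 0, 0, 0, 0.38, 0, 0, -0.72, 0, 0, 0, 0.38, 0, 0, -0.72, 0, 0, 0, 0.38])

```text
time: 19.6
ee_pos: [0.5421, 0.1374, 0.0727]
tcp_rot: [-179.9, 0.1, 173.2]
wrist_force: [0.6, 0.3, -2.5]
opening: 0.0325
```

Request:
apply_moves(targets=[0, 0, -0.04, 0, 0, 0, 0.38, 0, 0, -0.04, 0, 0, 0, 0.45, 0, 0, -0.04, 0, 0, 0, 0.6, 0, 0, -0.04, 0, 0, 0, 0.9, 0, 0, -0.04, 0, 0, 0, 1])

```text
time: 20.1
ee_pos: [0.5425, 0.1375, 0.0723]
tcp_rot: [-180.0, 0.1, 173.2]
wrist_force: [-0.4, -0.6, 0.6]
opening: 0.0783
```

Request:
apply_moves(targets=[0, 0, 0, 0, 0, 0, 1, 0, 0, 0, 0, 0, 0, 1, 0, 0, 0.5, 0, 0, 0, 1, 0, 0, 1.5, 0, 0, 0, 1, 0, 0, 3, 0, 0, 0, 1])

```text
time: 20.6
ee_pos: [0.5412, 0.1372, 0.162]
tcp_rot: [-179.9, -0.1, 173.2]
wrist_force: [0.6, 1.0, 0.3]
opening: 0.0855
```

Request:
apply_moves(targets=[0, 0, 1.5, 0, 0, 0, 1, 0, 0, 2.5, 0, 0, 0, 1, 0, 0, 2.5, 0, 0, 0, 1])

```text
time: 20.9
ee_pos: [0.5436, 0.1378, 0.2432]
tcp_rot: [179.9, 0.6, 173.2]
wrist_force: [1.0, 0.7, 0.3]
opening: 0.0854
```

Run:
```python
from h import *
import pickle
c=camera('wrist');save('w17',c);print([ (q,recognise(q,'wrist')[:1]) for q in ['tongs','pin']])
o=bot.get_obs();print(o['time'],o['ee_pos'],o['tcp_rot'],o['wrist_force'],o['opening'])
c=camera('scene');crop('s17',c,190,140,410,260,3.6)
```

```text
[('tongs', [{'box': [248.9, 169.2, 293.5, 206.4], 'conf': 0.77}]), ('pin', [{'box': [62.7, 126.1, 83.6, 142.1], 'conf': 0.49}])]
21.05 [0.5422835  0.1374537  0.23698224] [-1.79939633e+02  1.15407158e-01  1.73201620e+02] [-0.38765392 -0.51629859 -0.38261841] 0.08519767516309909
```

View pics/w17.png

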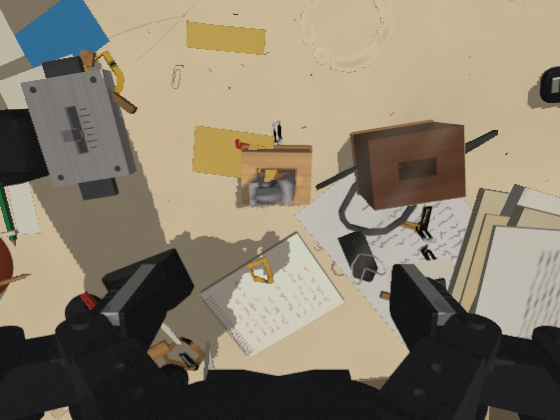

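View pics/s17.png

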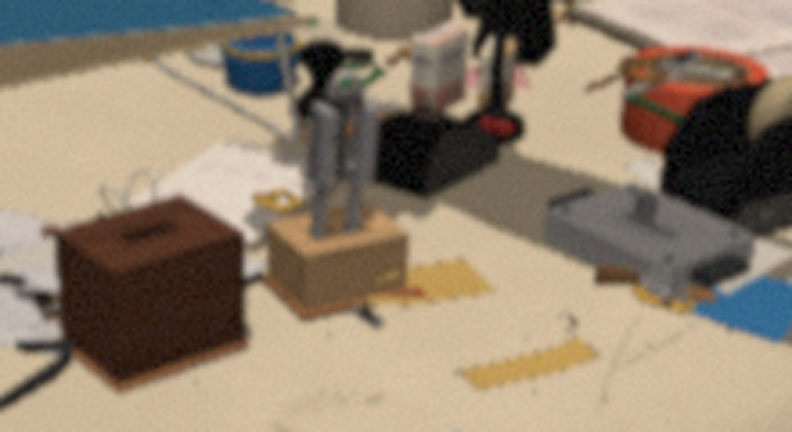

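Run:
```python
from h import *
c=camera('wrist');crop('w18',c,225,130,325,220,6)
d=camera('scene');crop('s18',d,250,150,320,235,6)
for nm,k in (('wrist',c),('scene',d)):
  for z in (.006,.112,.132):
    for a in (-1,1):
        t=np.radians(83);print(nm,z,np.round(proj(k,[.5436+a*.017*np.cos(t),.1367+a*.017*np.sin(t),z]),1))
```

```text
wrist 0.006 [260.6 176.9]
wrist 0.006 [294.1 176.9]
wrist 0.112 [254.2 202.3]
wrist 0.112 [300.2 202.4]
wrist 0.132 [252.4 209.3]
wrist 0.132 [301.8 209.4]
scene 0.006 [289.5 216. ]
scene 0.006 [275.2 219.3]
scene 0.112 [290.6 168.7]
scene 0.112 [275.6 171.4]
scene 0.132 [290.8 159.2]
scene 0.132 [275.7 161.9]
```

View pics/w18.png

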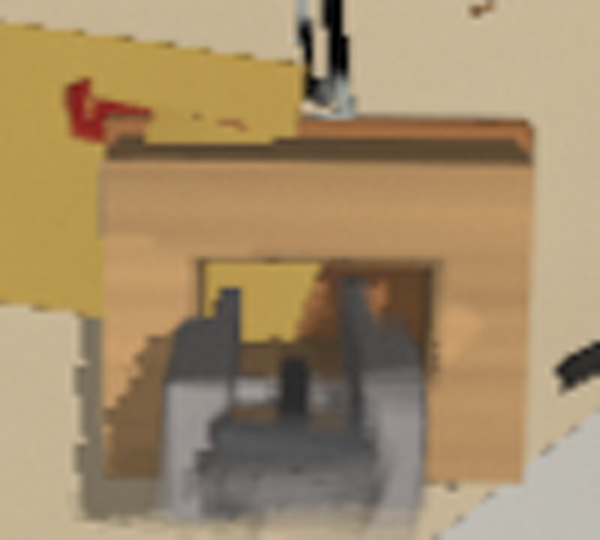

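View pics/s18.png

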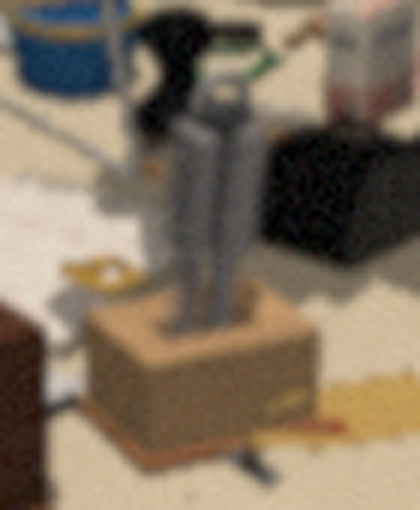

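Request:
apply_moves(targets=[0, 0, 0, 0, 0, 0, 1, 0, 0, 0, 0, 0, 0, 1, 0, 0, 0, 0, 0, 0, 1, 0, 0, 0, 0, 0, 0, 1, 0, 0, 0, 0, 0, 0, 1])

```text
time: 21.7
ee_pos: [0.5423, 0.1375, 0.237]
tcp_rot: [-179.9, 0.1, 173.2]
wrist_force: [-0.1, -0.3, 0.1]
opening: 0.0856
```

Request:
apply_moves(targets=[0, 0, 0, 0, 0, 0, 1, 0, 0, 0, 0, 0, 0, 1, 0, 0, 0, 0, 0, 0, 1, 0, 0, 0, 0, 0, 0, 1, 0, 0, 0, 0, 0, 0, 1])

```text
time: 22.2
ee_pos: [0.5424, 0.1375, 0.237]
tcp_rot: [-179.9, 0.1, 173.2]
wrist_force: [0.1, -0.4, 0.0]
opening: 0.0855
```

Run:
```python
from h import *
for i in range(2):
    c=camera('wrist');crop('w19_%d'%i,c,225,130,325,220,4)
    d=camera('scene');crop('s19_%d'%i,d,250,150,320,235,4)
A=[cv2.imread(f'pics/{n}19_{i}.png') for n in 'ws' for i in (0,1)]
h=360
A=[cv2.copyMakeBorder(a[:h,:],0,max(0,h-a.shape[0]),0,400-a.shape[1],0) for a in A]
M=np.vstack([np.hstack(A[:2]),np.hstack(A[2:])]);cv2.imwrite('pics/m19.png',cv2.resize(M,(800,600)) if M.shape[0]>600 else M)
crop('w19p',c,20,60,140,200,4)
```

```text
(no output)
```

View pics/m19.png

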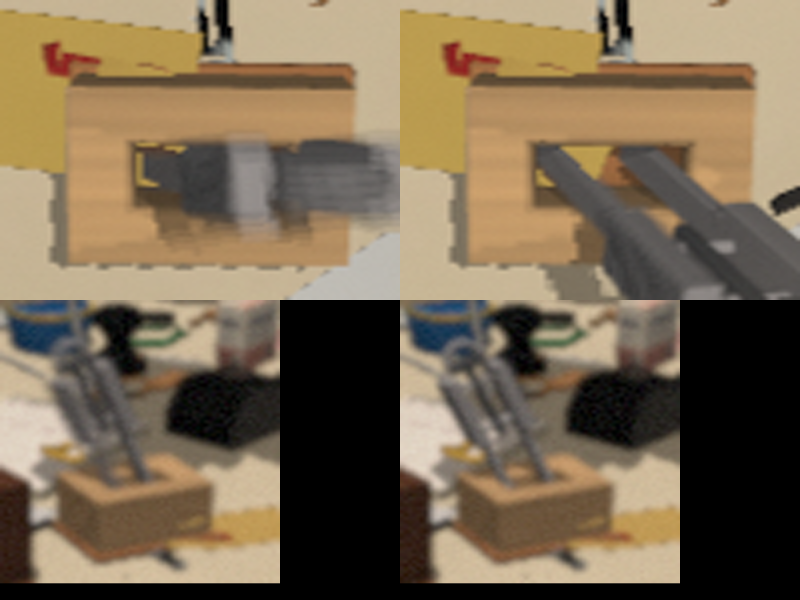

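View pics/w19p.png

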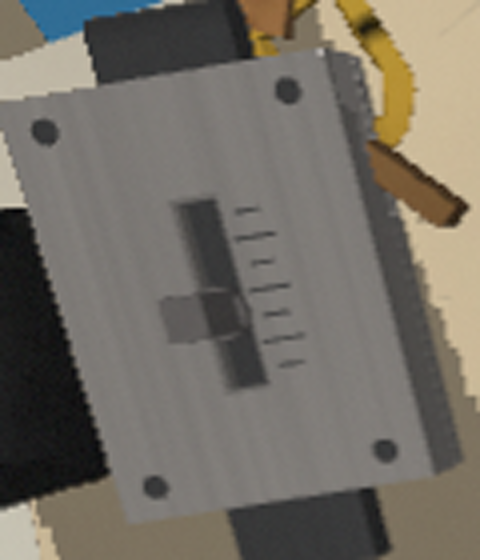

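Request:
apply_moves(targets=[-0.5, 0, 0, 0, 0, 0, 1, -0.5, 0, 0, 0, 0, 0, 1, -0.5, 0, 0, 0, 0, 0, 1, -0.5, 0, 0, 0, 0, 0, 1])

```text
time: 22.8
ee_pos: [0.5277, 0.1375, 0.237]
tcp_rot: [-179.9, 0.1, 173.2]
wrist_force: [0.0, -0.3, -0.7]
opening: 0.0854
```

Run:
```python
from h import *
import pickle
for i in range(2):
    c=camera('wrist');crop('w20_%d'%i,c,200,100,400,250,4)
    d=camera('scene');crop('s20_%d'%i,d,230,130,330,240,5.4)
pickle.dump((c,d),open('w20.pkl','wb'))
print(bot.get_obs()['time'])
```

```text
23.0
```

View pics/w20_1.png

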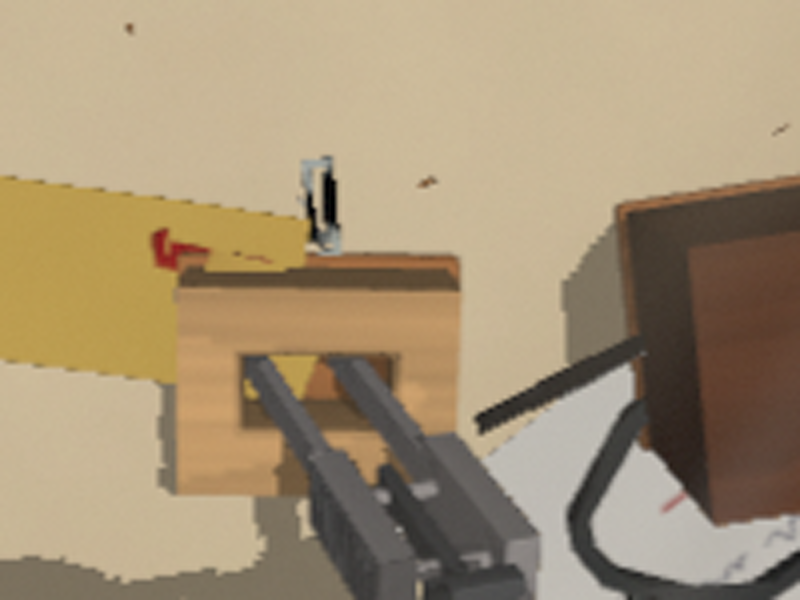

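View pics/s20_0.png

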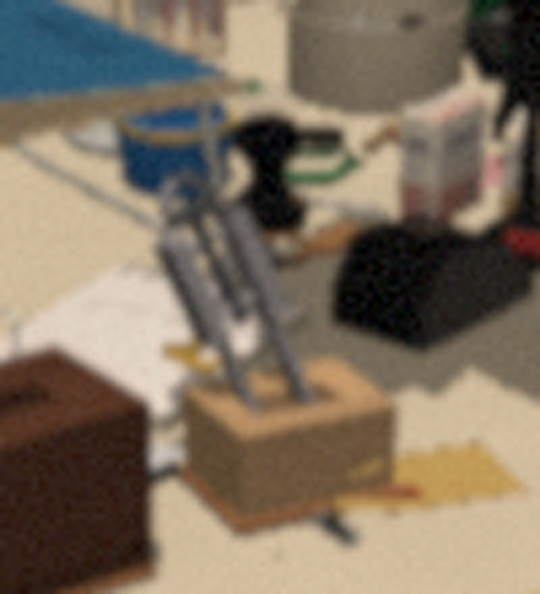

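View pics/s20_1.png

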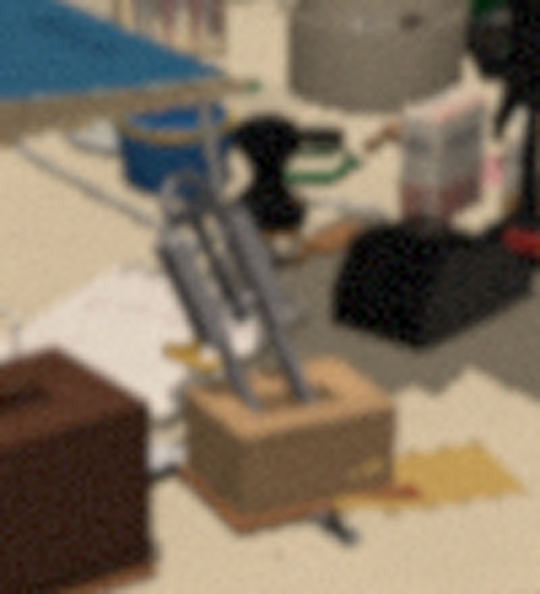

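Request:
apply_moves(targets=[-1, 0, 0, 0, 0, 0, 1, -2, 0.5, 0, 0, 0, 0, 1, -2, 0.5, 0, 0, 0, 0, 1, -2, 0.5, 0, 0, 0, 0, 1, -2, 0.5, 0, 0, 0, 0, 1])

```text
time: 23.5
ee_pos: [0.4679, 0.1524, 0.237]
tcp_rot: [-179.9, 0.1, 173.2]
wrist_force: [0.0, -0.8, -0.2]
opening: 0.0855
```

Run:
```python
from h import *
import pickle
c=camera('wrist');save('w21',c)
d=camera('scene');t=camera('top')
pickle.dump((c,d,t),open('w21.pkl','wb'))
crop('w21c',c,210,120,340,230,6);crop('s21',d,240,140,330,230,6.6)
u,v=proj(t,[.544,.14,.06]);u=int(u);v=int(v);crop('t21',t,u-40,v-40,u+40,v+35,8)
print(bot.get_obs()['time'])
```

```text
23.65
```

View pics/w21.png

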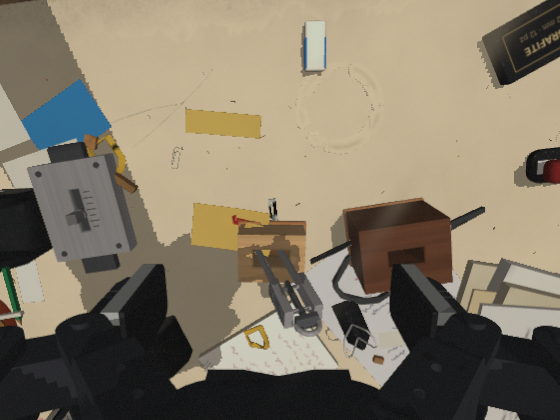

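View pics/w21c.png

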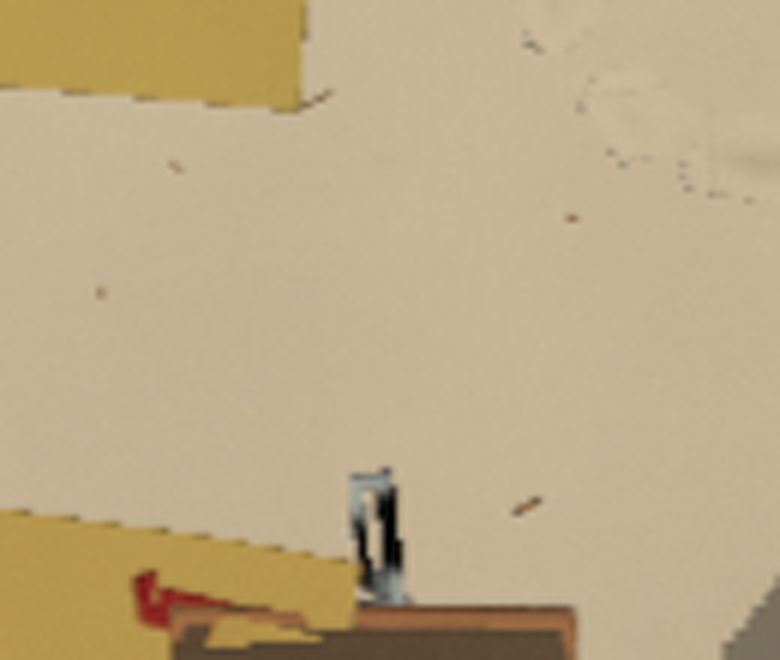

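View pics/s21.png

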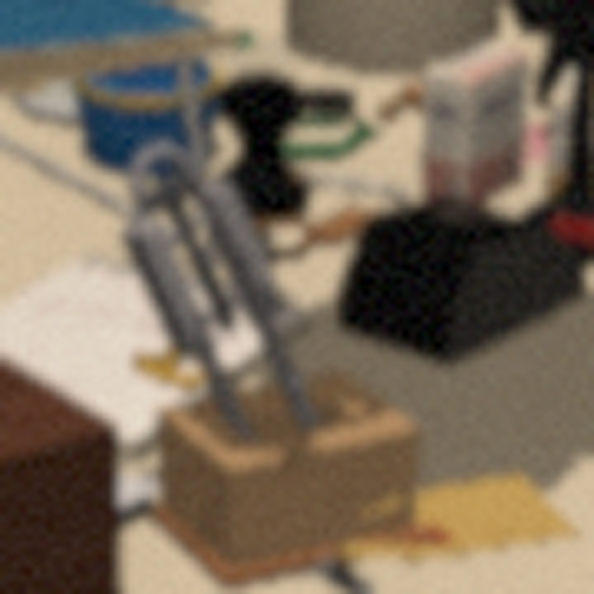

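View pics/t21.png

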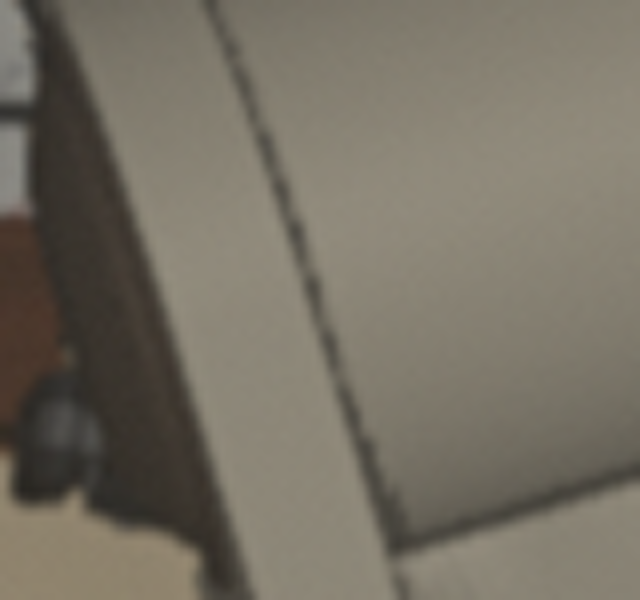

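Run:
```python
from h import *
import pickle
c,d,t=pickle.load(open('w21.pkl','rb'))
crop('w21d',c,230,210,350,345,4.4*1.0); crop('w21e',c,240,240,330,340,6)
```

```text
(no output)
```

View pics/w21e.png

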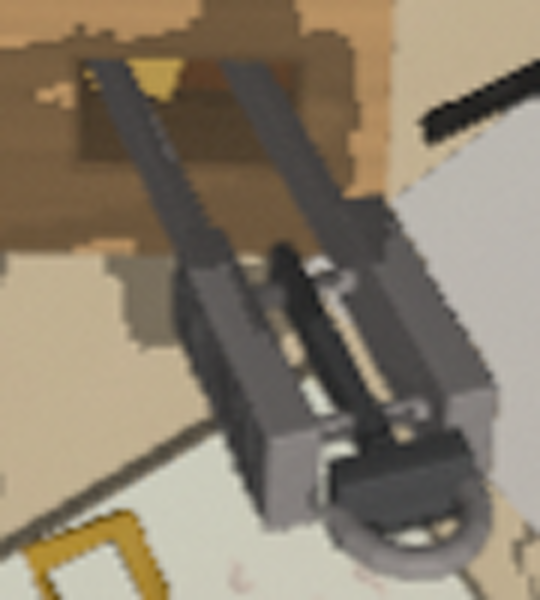

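```bash
cat > fit.py <<'E'
from h import *
import pickle
from scipy.optimize import least_squares
c,d,t=pickle.load(open('w21.pkl','rb'))
obs=[((-9,-17,62),(190,270)),((-9,-17,106),(268,440)),((9,-17,106),(270,528)),((-9,17,106),(493,388)),((-9,17,62),(385,200)),((9,17,106),(490,468))]
M=np.array([o[0] for o in obs])/1000;U=np.array([((a+.5)/6-.5+240,(b+.5)/6-.5+240) for _,(a,b) in obs])
def pose(p): return R.from_rotvec(p[3:]).as_matrix(),p[:3]
def res(p):
    A,T=pose(p);return np.concatenate([np.array(proj(c,A@m+T))-u for m,u in zip(M,U)])
s=least_squares(res,[.544,.137,.01,-.2,.1,-.12])
A,T=pose(s.x);print('pos',T*1000,'z axis',A[:,2],'y axis',A[:,1],'res',np.round(s.fun,1))
for z in (6,34,85,126): print(z,np.round((A@np.array([0,0,z/1000])+T)*1000,1))
print('euler xyz',R.from_matrix(A).as_euler('xyz',degrees=True))
for n,m in (('tipR',(-5,-13,0)),('rimL',(-5,13,0)),):
    P=A@(np.array(m)/1000)+T;print(n,P*1000)
# scene projection check, crop s21 coords
for m in ((-9,-17,62),(-9,-17,106),(-9,17,106),(-9,17,62),(0,0,126),(-5,-13,40),(-5,13,40)):
    u,v=proj(d,A@(np.array(m)/1000)+T);print(m,round((u-240)*6.6),round((v-140)*6.6))
np.savez('tp.npz',A=A,T=T)
E
python3 fit.py
```

```text
pos [558.76021403 134.54686257 -15.65469792] z axis [0.2316716  0.25273116 0.93939088] y axis [-0.03066385  0.96708    -0.25261828] res [-0.3 -1.9 -0.   0.4  1.2  0.7 -1.1 -1.   0.1  1.3  0.   0.5]
6 [560.2 136.1 -10. ]
34 [566.6 143.1  16.3]
85 [578.5 156.   64.2]
126 [588.  166.4 102.7]
euler xyz [-15.05172991  13.40275537  -1.7507278 ]
tipR [554.29729085 122.12341822 -11.21168689]
rimL [553.50003073 147.26749832 -17.77976211]
(-9, -17, 62) 250 364
(-9, -17, 106) 203 239
(-9, 17, 106) 116 288
(-9, 17, 62) 165 414
(0, 0, 126) 122 203
(-5, -13, 40) 256 428
(-5, 13, 40) 192 467
```

```bash
cat > fit2.py <<'E'
exec(open('fit.py').read().split('s=least')[0])
so=[((-9,-17,106),(232,182)),((-9,-17,62),(298,315)),((0,0,126),(163,150))]
SM=np.array([o[0] for o in so])/1000;SU=np.array([(a/6.6+240,b/6.6+140) for _,(a,b) in so])
tips=np.array([(x,y,0) for x in(-5,5) for y in (-13,13)])/1000
def res2(p):
    A,T=pose(p[:6])
    r=[res(p[:6])]
    r+= [(np.array(proj(d,A@m+T))+p[6:8]-u)/1.5 for m,u in zip(SM,SU)]
    r.append([((tips@A.T+T)[:,2].min()-.006)*1000/1.5]); r.append(p[6:8]/1.5)
    return np.concatenate(r)
s=least_squares(res2,[.544,.137,.01,-.2,.1,-.12,0,0])
A,T=pose(s.x[:6]);print('pos',T*1000,'z axis',A[:,2],'y axis',A[:,1],'x',A[:,0],'res',np.round(s.fun,1))
for z in (0,34,85,126): print(z,np.round((A@np.array([0,0,z/1000])+T)*1000,1))
print('euler xyz',R.from_matrix(A).as_euler('xyz',degrees=True),s.x[6:])
q=R.from_euler('z',-7,degrees=True).as_matrix()
for z in (0,30):
  for x in(-5,5):
    for y in(-13,13):
      P=(A@(np.array((x,y,z))/1000)+T)-[.5436,.1367,0]; print(x,y,z,np.round(q.T@P*1000,1))
np.savez('tp.npz',A=A,T=T)
E
python3 fit2.py
```

```text
pos [550.27326926 133.70051694   7.93812842] z axis [0.17344704 0.26310861 0.94904688] y axis [-0.00476129  0.96386554 -0.26634668] x [ 0.98483169 -0.04167835 -0.16843236] res [-2.5 -2.6 -1.2 -0.3  0.1  2.4  0.9 -1.9  0.4  0.5  2.   1.9  0.8  0.3
 -1.4 -0.4 -0.4 -0.4 -1.6  1.   0.5]
0 [550.3 133.7   7.9]
34 [556.2 142.6  40.2]
85 [565.  156.1  88.6]
126 [572.1 166.9 127.5]
euler xyz [-15.67658909   9.69668593  -2.42332749] [1.51601656 0.68834659]
-5 -13 0 [  3.7 -15.   12.2]
-5 13 0 [0.5 9.9 5.3]
5 -13 0 [ 13.5 -14.2  10.6]
5 13 0 [10.3 10.7  3.6]
-5 -13 30 [ 7.9 -6.5 40.7]
-5 13 30 [ 4.7 18.3 33.8]
5 -13 30 [17.7 -5.7 39. ]
5 13 30 [14.5 19.1 32.1]
```

```bash
cat > fit3.py <<'E'
exec(open('fit2.py').read().split('s=least')[0])
q=R.from_euler('z',-7,degrees=True).as_matrix()
def res3(p):
    A,T=pose(p[:6]); r=[res2(p[:8])*1.0]
    # wrist image bias too
    r[0][:12]+=np.tile(p[8:10],6); r.append(p[8:10]/2)
    pen=[]
    for z in (0,33):
      for x in(-5,5):
        for y in(-13,13):
          P=q.T@(A@(np.array((x,y,z))/1000)+T-[.5436,.1367,0])*1000
          pen+=[max(0,abs(P[0])-9)/.5,max(0,abs(P[1])-18)/.5]
    r.append(pen); return np.concatenate(r)
s=least_squares(res3,[.544,.137,.01,-.2,.1,-.12,0,0,0,0])
A,T=pose(s.x[:6]);print('pos',T*1000,'z axis',A[:,2],'res',np.round(s.fun,1))
for z in (0,34,66,85,126): print(z,np.round((A@np.array([0,0,z/1000])+T)*1000,1))
print('euler xyz',R.from_matrix(A).as_euler('xyz',degrees=True),s.x[6:])
np.savez('tp.npz',A=A,T=T)
o=bot.get_obs();print(o['ee_pos'],o['tcp_rot'])
E
python3 fit3.py
```

```text
Traceback (most recent call last):
  File "fit3.py", line 1, in <module>
    exec(open('fit2.py').read().split('s=least')[0])
    ~~~~^^^^^^^^^^^^^^^^^^^^^^^^^^^^^^^^^^^^^^^^^^^^
SyntaxError: unterminated string literal (detected at line 1)
```

```bash
sed -i "1s/.*/exec(open('fit2.py').read().split('s=least_sq')[0])/" fit3.py; sed -i "1s/.*/exec(open('fit.py').read().split('s='+'least')[0])/" fit2.py; python3 fit3.py
```

```text
pos [540.17490769 132.69323533   9.48682812] z axis [0.22177477 0.27135904 0.936579  ] res [-2.8 -3.9 -0.7 -0.1 -0.2  2.2  1.5 -1.3  0.3 -0.3  1.7  2.1  1.   0.3
 -0.8 -0.3 -0.4 -0.2 -0.8  0.2  0.2  0.5  2.7  0.   0.   0.3  0.   0.
  0.   0.   0.   0.   0.   0.   0.   1.   0.   0.   0. ]
0 [540.2 132.7   9.5]
34 [547.7 141.9  41.3]
66 [554.8 150.6  71.3]
85 [559.  155.8  89.1]
126 [568.1 166.9 127.5]
euler xyz [-16.70907533  12.07693689  -4.3824439 ] [0.35489945 0.31066661 0.90075961 5.43821935]
[0.46787187 0.15222049 0.2366891 ] [-1.79924902e+02  9.17981249e-02  1.73169984e+02]
```

Request:
apply_moves(targets=[1.2, 0.3, -0.5, -1, 0.8, 0.1, 0.65, 2.4, 0.6, -1, -1.9, 1.5, 0.2, 0.65, 3.48, 0.68, -1.5, -2.65, 2.16, 0.3, 0.65, 3.48, 0.68, -2.2, -2.65, 2.16, 0.3, 0.65, 3.48, 0.68, -2.2, -2.65, 2.16, 0.3, 0.65])

```text
time: 24.15
ee_pos: [0.5728, 0.1732, 0.1597]
tcp_rot: [-162.1, -11.8, 173.3]
wrist_force: [-1.2, 0.2, -1.6]
opening: 0.0554
```

Run:
```python
from h import *
import pickle
c=camera('wrist');save('w22',c);pickle.dump(c,open('w22.pkl','wb'))
o=bot.get_obs();print(o['time'],o['ee_pos'],o['tcp_rot'],o['wrist_force'],o['opening'])
d=camera('scene');crop('s22',d,220,90,340,240,4)
```

```text
24.2 [0.5721051  0.17293011 0.16419486] [-162.29176933  -11.51507188  173.29887851] [-0.23713889 -0.79481496  0.87277011] 0.05528213418684466
```

View pics/w22.png

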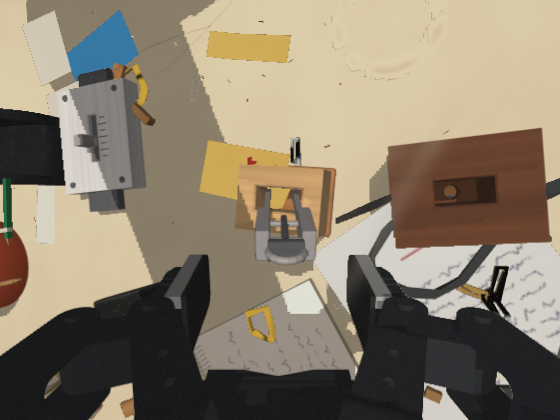

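View pics/s22.png

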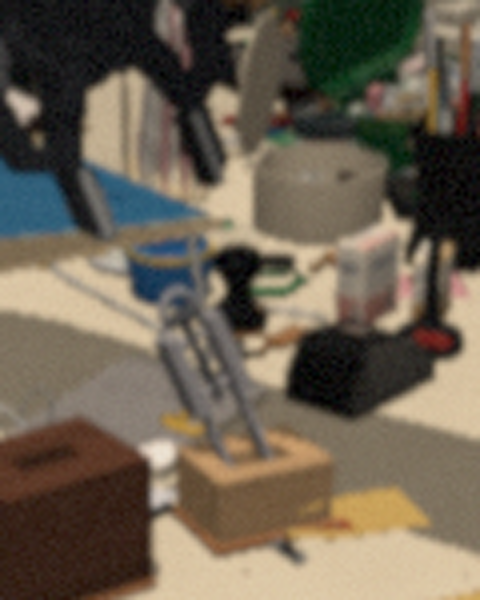

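Request:
apply_moves(targets=[-0.19, -0.21, -0.93, 0, 0, 0, 0.65, -0.36, -0.42, -1.8, 0, 0, 0, 0.65, -0.36, -0.42, -1.8, 0, 0, 0, 0.65, -0.36, -0.42, -1.8, 0, 0, 0, 0.65])

```text
time: 24.65
ee_pos: [0.561, 0.16, 0.1201]
tcp_rot: [-162.7, -10.8, 173.3]
wrist_force: [0.4, 0.2, -0.2]
opening: 0.0553
```

Run:
```python
from h import *
import pickle
c=camera('wrist');save('w23',c);pickle.dump(c,open('w23.pkl','wb'))
o=bot.get_obs();print(o['time'],o['ee_pos'],o['tcp_rot'],o['wrist_force'],o['opening'])
d=camera('scene');crop('s23',d,220,90,340,240,4)
```

```text
24.7 [0.56150356 0.1603585  0.12041152] [-162.70943891  -10.74807329  173.36273408] [-0.26531969  0.64832206 -0.24821092] 0.05561316965550848
```

View pics/w23.png

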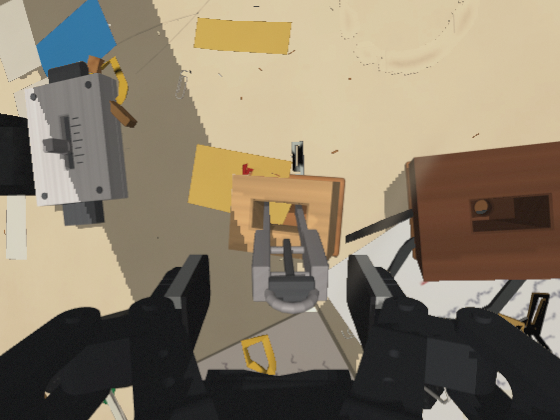

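View pics/s23.png

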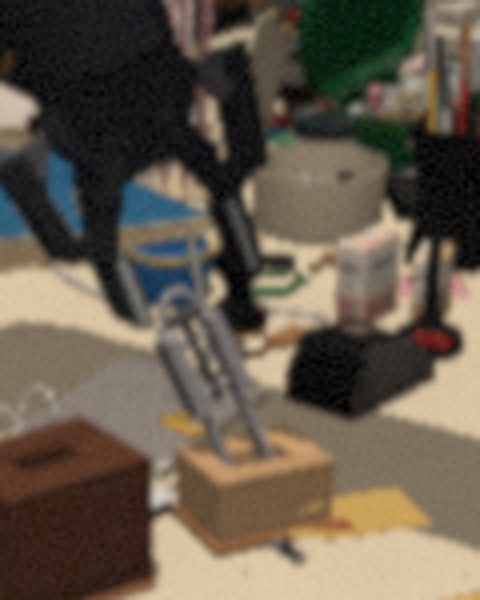

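Request:
apply_moves(targets=[-0.08, 0.02, -0.5, 0, 0, 0, 0.65, -0.18, -0.12, -1, 0, 0, 0, 0.65, -0.3, -0.3, -1.6, 0, 0, 0, 0.65, -0.3, -0.3, -1.6, 0, 0, 0, 0.65])

```text
time: 25.15
ee_pos: [0.5516, 0.151, 0.0688]
tcp_rot: [-162.6, -11.0, 173.3]
wrist_force: [-0.5, -0.8, 0.4]
opening: 0.0555
```

Run:
```python
from h import *
import pickle
c=camera('wrist');save('w24',c);pickle.dump(c,open('w24.pkl','wb'))
o=bot.get_obs();print(o['time'],o['ee_pos'],o['tcp_rot'],o['wrist_force'],o['opening'])
d=camera('scene');crop('s24',d,220,90,340,240,4)
```

```text
25.2 [0.55208053 0.15134631 0.06992508] [-162.59782732  -10.95625485  173.35585509] [ 0.77589869  0.50262665 -0.21652094] 0.05586940038528233
```

View pics/w24.png

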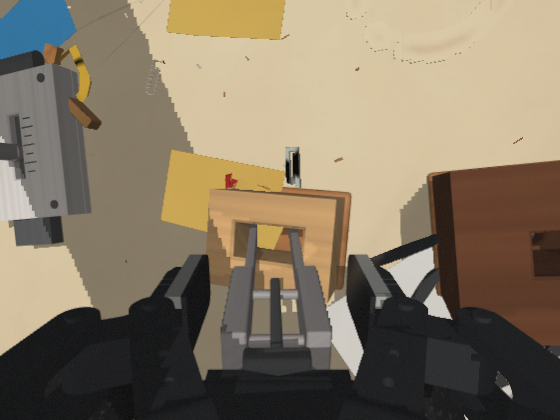

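View pics/s24.png

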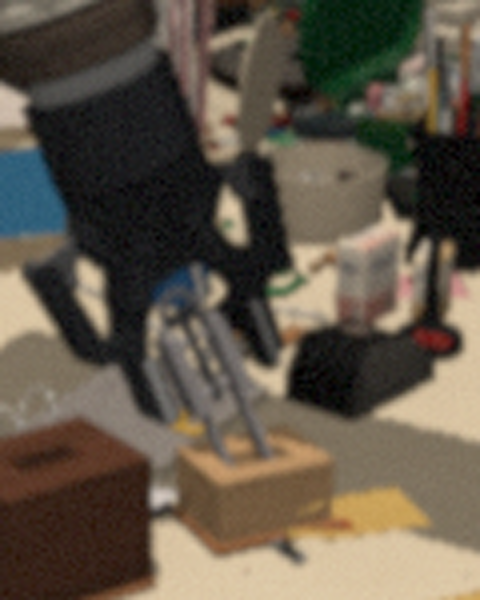

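Request:
apply_moves(targets=[0, 0, 0, 0, 0, 0, 0.45, 0, 0, 0, 0, 0, 0, 0.38, 0, 0, 0, 0, 0, 0, 0.37, 0, 0, 0, 0, 0, 0, 0.37, 0, 0, 0, 0, 0, 0, 0.37], newtons=20)

```text
time: 25.75
ee_pos: [0.5525, 0.1513, 0.0701]
tcp_rot: [-162.6, -10.9, 173.4]
wrist_force: [2.1, -0.9, 6.0]
opening: 0.0317
```

Request:
apply_moves(targets=[0.1, 0.1, 0.4, 0, 0, 0, 0.37, 0.27, 0.3, 1, 0, 0, 0, 0.37, 0.43, 0.5, 1.6, 0, 0, 0, 0.37, 0.43, 0.5, 2, 0, 0, 0, 0.37, 0.43, 0.5, 2.5, 0, 0, 0, 0.37])

```text
time: 26.25
ee_pos: [0.5646, 0.1663, 0.1441]
tcp_rot: [-162.6, -11.0, 173.4]
wrist_force: [0.2, -0.0, -2.3]
opening: 0.0317
```

Run:
```python
from h import *
import pickle
c=camera('wrist');save('w25',c);pickle.dump(c,open('w25.pkl','wb'))
o=bot.get_obs();print(o['time'],o['ee_pos'],o['tcp_rot'],o['wrist_force'],o['opening'])
d=camera('scene');crop('s25',d,220,90,340,240,4)
```

```text
26.3 [0.56502304 0.16629436 0.14692379] [-162.6351629   -10.88421433  173.37279928] [-1.71062698 -1.11897469  0.69617248] 0.03151518507412458
```

View pics/w25.png

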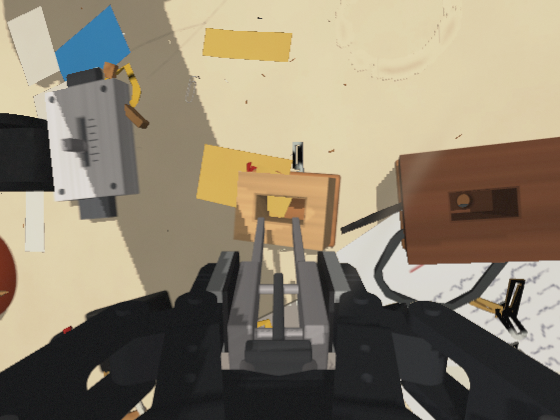

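View pics/s25.png

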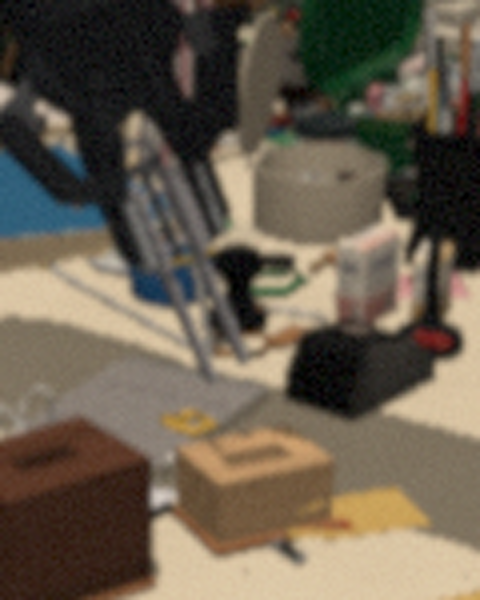

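Run:
```python
from h import *
a=R.from_euler('xyz',[-162.6,-10.95,173.37],degrees=True);b=R.from_euler('xyz',[180,0,173.2],degrees=True)
print((b*a.inv()).as_rotvec(degrees=True)/6)
```

```text
[ 2.65957377 -2.13659183 -0.30514339]
```

Request:
apply_moves(targets=[-0.25, -0.3, 0.5, 0.9, -0.7, -0.1, 0.38, -0.5, -0.6, 0.7, 1.8, -1.4, -0.2, 0.38, -0.75, -0.97, 0.7, 2.66, -2.14, -0.3, 0.38, -0.75, -0.97, 0.7, 2.66, -2.14, -0.3, 0.38, -0.75, -0.97, 0.7, 2.66, -2.14, -0.3, 0.38])

```text
time: 26.85
ee_pos: [0.5414, 0.1362, 0.1653]
tcp_rot: [-180.0, 0.0, 173.1]
wrist_force: [0.3, -0.3, -1.2]
opening: 0.0321
```

Request:
apply_moves(targets=[0, 0, 0, 0, 0, 0, 0.38, 0, 0, 0, 0, 0, 0, 0.38])

```text
time: 27.05
ee_pos: [0.5431, 0.1378, 0.1645]
tcp_rot: [-179.9, -0.1, 173.3]
wrist_force: [0.1, 1.3, -2.3]
opening: 0.0326
```

Run:
```python
from h import *
import pickle
c=camera('wrist');save('w26',c);pickle.dump(c,open('w26.pkl','wb'));crop('w26c',c,200,130,350,250,5)
o=bot.get_obs();print(o['time'],o['ee_pos'],o['tcp_rot'],o['wrist_force'],o['opening'])
d=camera('scene');crop('s26',d,220,90,340,240,4)
```

```text
27.1 [0.54304544 0.13787828 0.16442825] [-1.79948245e+02 -6.66087458e-02  1.73275409e+02] [ 0.64283779 -0.63370347 -1.32544945] 0.03211143759059097
```

View pics/w26.png

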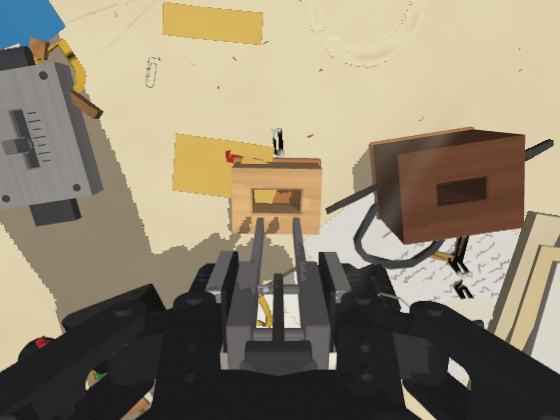

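View pics/w26c.png

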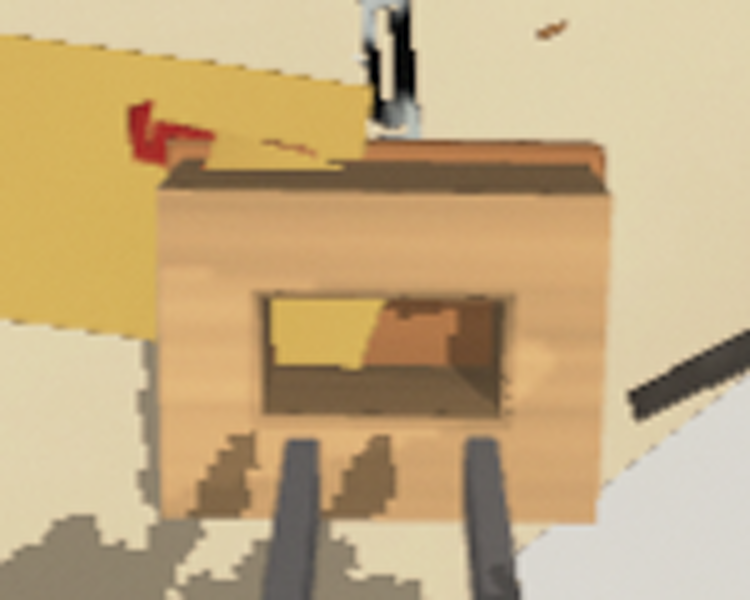

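View pics/s26.png

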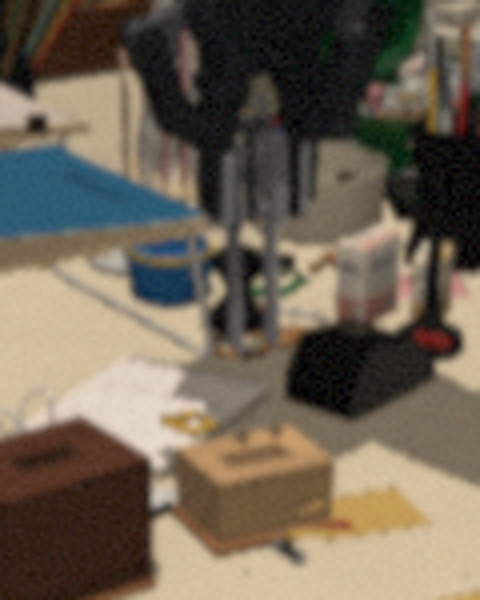

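Run:
```python
from h import *
import pickle
c=pickle.load(open('w26.pkl','rb'));crop('w26t',c,200,200,360,390,3.15*1.2)
```

```text
(no output)
```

View pics/w26t.png

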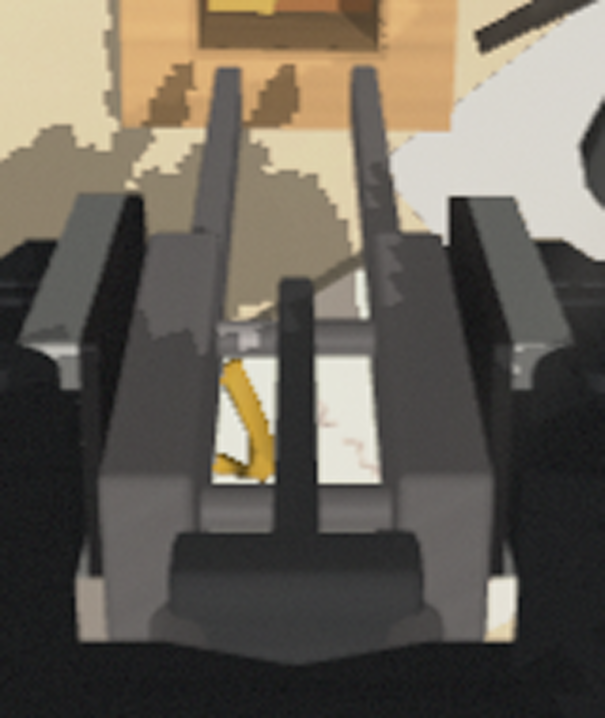

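Run:
```python
import cv2
for n in ('w5','w26'):
    i=cv2.imread(f'pics/{n}.png')[200:390,200:360];cv2.imwrite(f'pics/{n}t2.png',cv2.resize(i,None,fx=2.4,fy=3,interpolation=cv2.INTER_CUBIC))
import numpy as np
cv2.imwrite('pics/cmp.png',np.hstack([cv2.imread('pics/w5t2.png'),cv2.imread('pics/w26t2.png')]))
```

```text
(no output)
```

View pics/cmp.png

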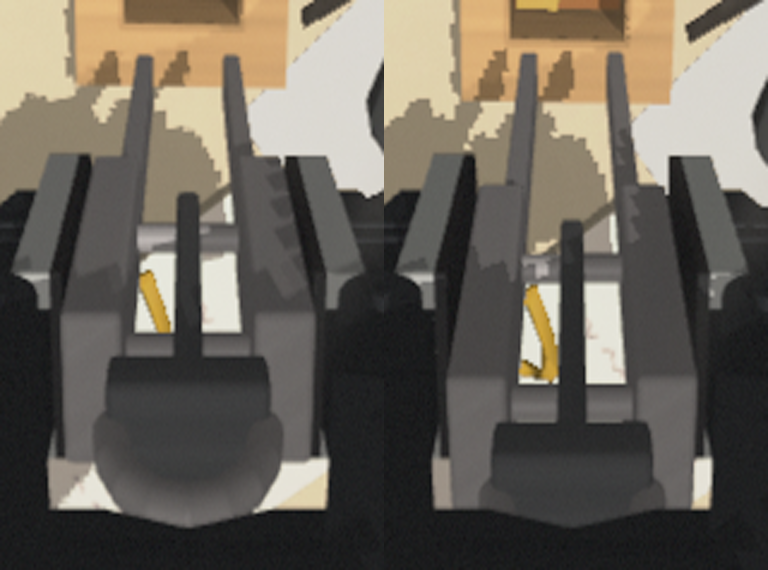

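```bash
cat > fit4.py <<'E'
from h import *
import pickle
from scipy.optimize import least_squares
c=pickle.load(open('w26.pkl','rb'))
s=.9
mod=[(-5,-13+s,0),(-5,13-s,0),(-9,-17+s,62),(-9,17-s,62),(-9,-17+s,106),(-9,17-s,106)]
def fit(px,TCP,off):
    U=[(a/2.4+200,b/3+200) for a,b in px]
    M=np.array(mod)/1000
    def res(p):
        A=R.from_euler('xyz',[p[3],p[4],-7+p[5]],degrees=True).as_matrix()
        return np.concatenate([np.array(proj(c,A@m+p[:3]))-u for m,u in zip(M,U)])
    r=least_squares(res,[.543,.137,.1,0,0,0],x_scale=[.01,.01,.01,1,1,1]);return r
t=[.543,.1378,.1644]
r1=fit([(138,57),(240,57),(95,157),(282,157),(62,312),(320,312)],t,0)
r2=fit([(138,57),(238,57),(95,185),(281,185),(62,378),(312,378)],t,0)
for r in (r1,r2): print(np.round(r.x[:3]*1000-np.array(t)*1000,1),np.round(r.x[3:],2),np.round(r.fun,1))
E
python3 fit4.py
```

```text
[  1.6   0.3 -63.3] [-0.01 -0.55  0.2 ] [ 0.1  0.4 -0.5  0.4  0.5 -0.8  0.3 -0.8 -0.1  0.4 -0.2  0.3]
[  1.8   0.2 -64.8] [0.19 3.72 0.29] [ 0.1  0.2  0.   0.1  0.3 -0.3 -0.6 -0.3 -0.1  0.1  0.2  0.2]
```

Request:
apply_moves(targets=[-0.2, -0.05, 0, -0.08, -0.69, 0, 0.38, -0.2, -0.05, 0, -0.08, -0.69, 0, 0.38, -0.2, -0.05, 0, -0.08, -0.69, 0, 0.38, -0.2, -0.05, 0, -0.08, -0.69, 0, 0.38])

```text
time: 27.55
ee_pos: [0.5369, 0.136, 0.1653]
tcp_rot: [180.0, 4.1, 173.2]
wrist_force: [0.1, -1.1, -2.3]
opening: 0.0326
```

Run:
```python
from h import *
import pickle
c=camera('wrist');save('w27',c);pickle.dump(c,open('w27.pkl','wb'));crop('w27c',c,200,130,350,250,5)
o=bot.get_obs();print(o['time'],o['ee_pos'],o['tcp_rot'],o['wrist_force'],o['opening'])
d=camera('scene');crop('s27',d,220,90,340,240,4)
i=cv2.imread('pics/w27.png')[200:390,200:360];cv2.imwrite('pics/w27t2.png',cv2.resize(i,None,fx=2.4,fy=3,interpolation=cv2.INTER_CUBIC))
```

```text
27.6 [0.53693623 0.13587911 0.16518019] [179.99664236   4.13473822 173.2323405 ] [-0.54143217 -0.41408387 -2.5138885 ] 0.03250679773977264
```

View pics/w27c.png

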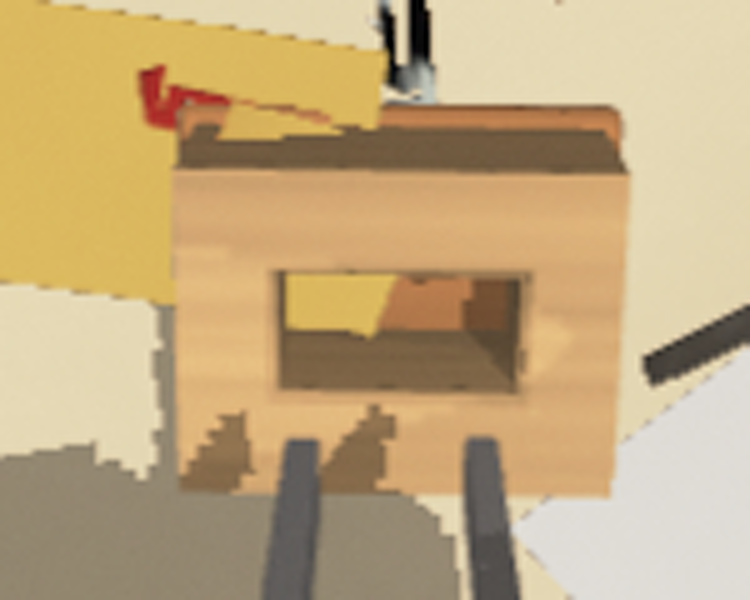

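View pics/w27t2.png

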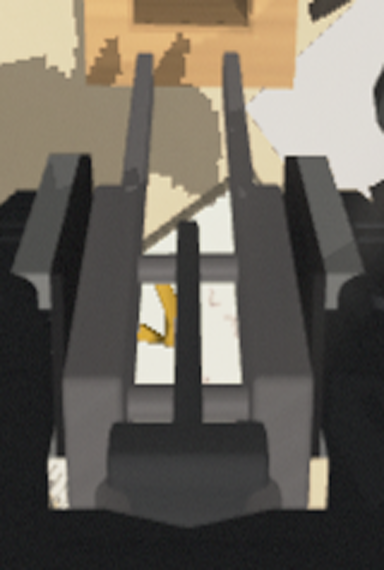

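Run:
```python
from h import *
import pickle
c=pickle.load(open('w27.pkl','rb'))
f=lambda u,v,z:np.round(onz(c,(u+.5)/5-.5+200,(v+.5)/5-.5+130,z)*1000,1)
print('tips',f(285,440,.100),f(497,440,.100))
S=[f(275,270,.04),f(530,270,.04),f(520,393,.04),f(277,390,.04)]
print('slot',S,np.mean(S,0))
# pose fit in w27
import fit4
fit4.c=c
r=fit4.fit([(138,57),(238,57),(95,185),(281,185),(64,378),(312,378)],0,0);print(r.x,r.fun.round(1))
```

```text
tips [536.1 123.7 100. ] [539.  148.2 100. ]
slot [array([531.5, 119.7,  40. ]), array([535.9, 156.7,  40. ]), array([554.7, 153.4,  40. ]), array([549.9, 117.4,  40. ])] [543.  136.8  40. ]
[  1.6   0.3 -63.3] [-0.01 -0.55  0.2 ] [ 0.1  0.4 -0.5  0.4  0.5 -0.8  0.3 -0.8 -0.1  0.4 -0.2  0.3]
[  1.8   0.2 -64.8] [0.19 3.72 0.29] [ 0.1  0.2  0.   0.1  0.3 -0.3 -0.6 -0.3 -0.1  0.1  0.2  0.2]
[ 0.54349038  0.13556008  0.10002789  0.16456827 -0.35427651  0.21526037] [ 0.1  0.1 -0.1  0.1  0.6 -0.2 -0.6 -0.2 -0.2  0.1  0.2  0.1]
```

Request:
apply_moves(targets=[0, 0.03, -0.7, 0, 0, 0, 0.38, 0, 0.03, -1.4, 0, 0, 0, 0.38, 0, 0.03, -2, 0, 0, 0, 0.38, 0, 0.03, -2.5, 0, 0, 0, 0.38, 0, 0.03, -2.85, 0, 0, 0, 0.38])

```text
time: 28.15
ee_pos: [0.5363, 0.1365, 0.0783]
tcp_rot: [-180.0, 4.1, 173.2]
wrist_force: [-0.3, -0.3, -2.7]
opening: 0.0325
```

Request:
apply_moves(targets=[0, 0, 0, 0, 0, 0, 0.38, 0, 0, -0.1, 0, 0, 0, 0.38, 0, 0, -0.15, 0, 0, 0, 0.38, 0, 0, -0.15, 0, 0, 0, 0.38])

```text
time: 28.55
ee_pos: [0.5366, 0.1366, 0.0755]
tcp_rot: [180.0, 4.2, 173.2]
wrist_force: [-0.0, -0.2, -2.1]
opening: 0.0323
```

Request:
apply_moves(targets=[0, 0, -0.05, 0, 0, 0, 0.38, 0, 0, -0.1, 0, 0, 0, 0.38, 0, 0, -0.1, 0, 0, 0, 0.38])

```text
time: 28.85
ee_pos: [0.5363, 0.1366, 0.0719]
tcp_rot: [-180.0, 4.2, 173.2]
wrist_force: [-0.1, -0.3, -1.8]
opening: 0.0326
```

Request:
apply_moves(targets=[0, 0, -0.03, 0, 0, 0, 0.38, 0, 0, -0.05, 0, 0, 0, 0.38, 0, 0, -0.05, 0, 0, 0, 0.38])

```text
time: 29.15
ee_pos: [0.5366, 0.1366, 0.071]
tcp_rot: [180.0, 4.2, 173.2]
wrist_force: [-0.5, -0.3, 3.1]
opening: 0.0325
```

Request:
apply_moves(targets=[0, 0, -0.03, 0, 0, 0, 0.38, 0, 0, -0.03, 0, 0, 0, 0.38, 0, 0, -0.03, 0, 0, 0, 0.39, 0, 0, -0.03, 0, 0, 0, 0.4, 0, 0, -0.03, 0, 0, 0, 0.41])

```text
time: 29.65
ee_pos: [0.5363, 0.1366, 0.0694]
tcp_rot: [-180.0, 4.1, 173.2]
wrist_force: [1.1, 0.4, -0.7]
opening: 0.0353
```

Request:
apply_moves(targets=[0, 0, 0, 0, 0, 0, 0.42, 0, 0, 0, 0, 0, 0, 0.43, 0, 0, 0, 0, 0, 0, 0.44, 0, 0, 0, 0, 0, 0, 0.45, 0, 0, 0, 0, 0, 0, 0.46])

```text
time: 30.15
ee_pos: [0.5363, 0.1366, 0.0696]
tcp_rot: [-180.0, 4.2, 173.2]
wrist_force: [-0.1, 0.0, 1.0]
opening: 0.0394
```

Run:
```python
from h import *
for k in range(2):
    c=camera('wrist');save('w28',c)
    i=cv2.imread('pics/w28.png')[180:390,180:380];cv2.imwrite(f'pics/w28_{k}.png',cv2.resize(i,None,fx=2,fy=2,interpolation=cv2.INTER_CUBIC))
    d=camera('scene')
o=bot.get_obs();print(o['time'],o['ee_pos'],o['tcp_rot'],o['wrist_force'],o['opening'])
cv2.imwrite('pics/m28.png',np.hstack([cv2.imread(f'pics/w28_{k}.png') for k in (0,1)]))
crop('s28',d,220,90,340,240,4)
```

```text
30.35 [0.53637058 0.13655131 0.0696001 ] [-179.99801466    4.16374554  173.2201659 ] [-0.35744923 -0.65343788  0.55906912] 0.03926353004372057
```

View pics/m28.png

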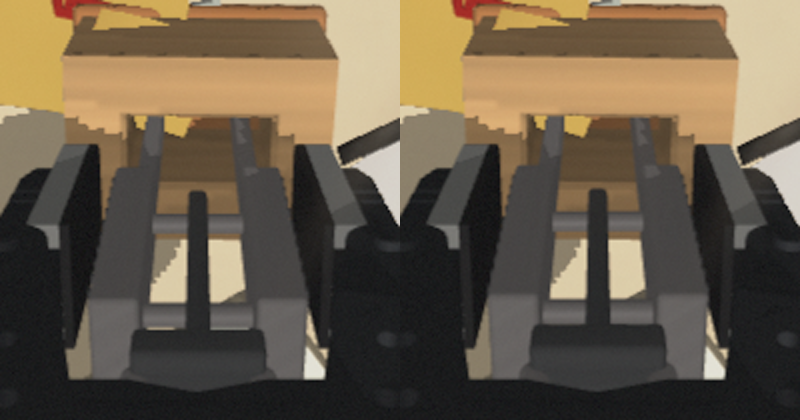

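View pics/s28.png

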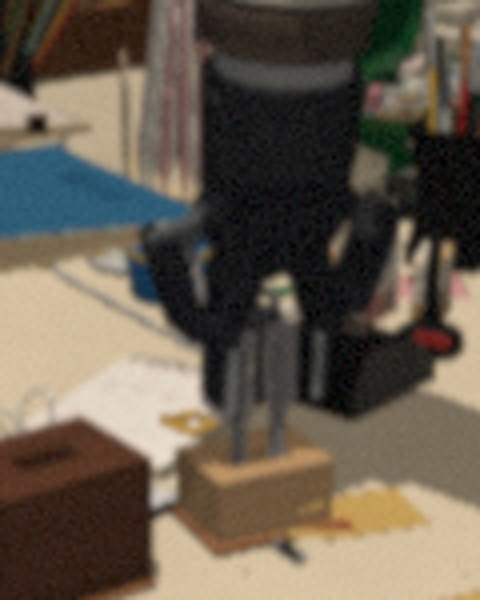

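Run:
```python
from h import *
L=[]
for k in range(12):
    c=camera('wrist')
    if k%2==0:
        L.append(cv2.resize(cv2.cvtColor(c['img'],cv2.COLOR_RGB2BGR)[220:380,200:360],None,fx=1.6,fy=1.8))
cv2.imwrite('pics/m29.png',np.vstack([np.hstack(L[:3]),np.hstack(L[3:])]))
o=bot.get_obs();print(o['time'],o['wrist_force'])
```

```text
30.95 [0.33683438 0.44688947 0.87574374]
```

View pics/m29.png

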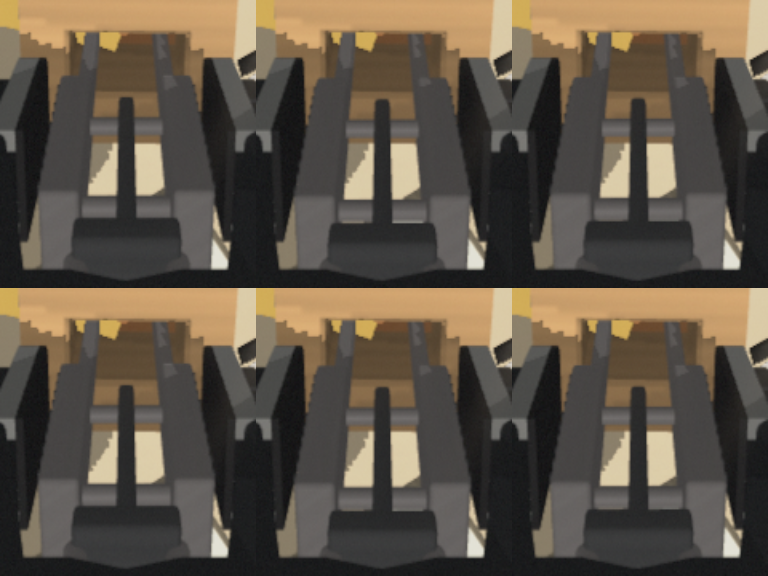

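Request:
apply_moves(targets=[0, 0, 0, 0, 0, 0, 0.5, 0, 0, 0, 0, 0, 0, 0.55, 0, 0, 0, 0, 0, 0, 0.6, 0, 0, 0, 0, 0, 0, 0.7, 0, 0, 0, 0, 0, 0, 0.8])

```text
time: 31.45
ee_pos: [0.5363, 0.1366, 0.0696]
tcp_rot: [-180.0, 4.2, 173.2]
wrist_force: [-0.7, 0.3, -0.1]
opening: 0.068
```

Request:
apply_moves(targets=[0, 0, 0, 0, 0, 0, 0.8, 0, 0, 0.3, 0, 0, 0, 0.8, 0, 0, 0.8, 0, 0, 0, 0.8, 0, 0, 1.4, 0, 0, 0, 0.8, 0, 0, 2, 0, 0, 0, 0.8])

```text
time: 31.95
ee_pos: [0.5366, 0.1366, 0.1317]
tcp_rot: [180.0, 4.2, 173.2]
wrist_force: [0.0, -0.9, -1.2]
opening: 0.0684
```

Request:
apply_moves(targets=[0, 0, 0.8, 0, 0, 0, 0.8, 0, 0, 1.6, 0, 0, 0, 0.8, -1, 0, 2.5, 0, 0, 0, 0.8, -2, 0, 2.5, 0, 0, 0, 0.8, -2, 0, 2.5, 0, 0, 0, 0.8])

```text
time: 32.45
ee_pos: [0.4747, 0.1367, 0.2078]
tcp_rot: [179.9, 4.3, 173.3]
wrist_force: [1.8, 0.6, 0.1]
opening: 0.0685
```

Run:
```python
from h import *
L=[]
for k in range(8):
    c=camera('wrist');d=camera('scene')
    if k in (0,4,7):
        a=cv2.cvtColor(c['img'],cv2.COLOR_RGB2BGR);u,v=proj(c,[.5436,.1367,.07]);u=int(u);v=int(v)
        L.append((cv2.resize(a[v-45:v+45,u-40:u+40],(260,290)),cv2.resize(cv2.cvtColor(d['img'],cv2.COLOR_RGB2BGR)[150:235,250:320],(260,300))))
save('w30',c)
cv2.imwrite('pics/m30.png',np.vstack([np.hstack([l[j] for l in L]) for j in (0,1)]))
o=bot.get_obs();print(o['time'],o['ee_pos'],o['wrist_force'])
```

```text
33.25 [0.47638152 0.13653785 0.20455703] [-0.57046873  0.12583055 -0.43454066]
```

View pics/m30.png

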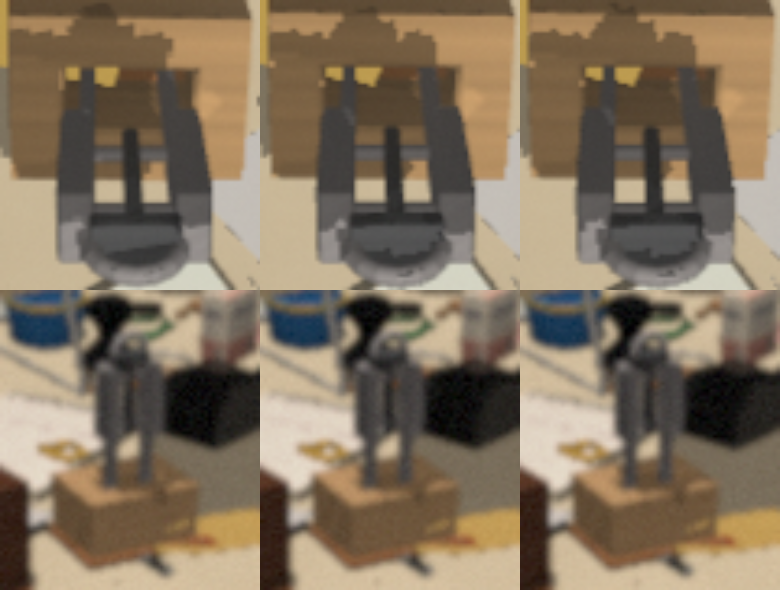

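View pics/w30.png

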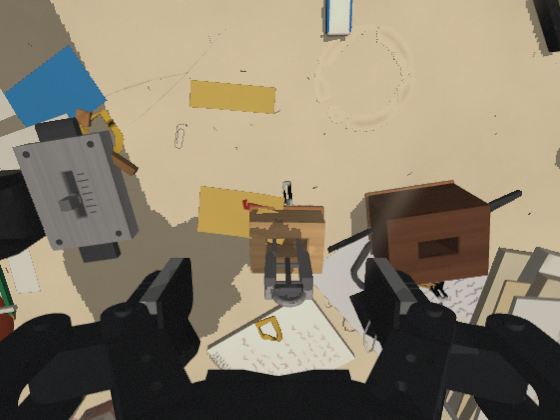

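Request:
apply_moves(targets=[0, 0, 0, 0, 0, 0, 0.8, 0, 0, 0, 0, 0, 0, 0.8, 0, 0, 0, 0, 0, 0, 0.8, 0, 0, 0, 0, 0, 0, 0.8, 0, 0, 0, 0, 0, 0, 0.8])

```text
time: 33.75
ee_pos: [0.4764, 0.1365, 0.2046]
tcp_rot: [-180.0, 4.2, 173.2]
wrist_force: [-0.3, -0.3, -0.1]
opening: 0.0682
```

Run:
```python
from h import *
a=camera('wrist');crop('f1',a,240,200,340,310,4);crop('f2',a,15,115,145,270,4)
b=cv2.imread('pics/w30.png')[200:310,240:340].astype(int); n=cv2.cvtColor(a['img'],cv2.COLOR_RGB2BGR)[200:310,240:340].astype(int)
print(abs(b-n).mean(),abs(b-n).max())
A=cv2.imread('pics/f1.png');B=cv2.imread('pics/f2.png');A=cv2.resize(A,(280,310));B=cv2.resize(B,(400,477));A=cv2.copyMakeBorder(A,0,167,0,0,0)
cv2.imwrite('pics/f.png',np.hstack([A,B]))
```

```text
1.4746060606060607 84
```

View pics/f.png

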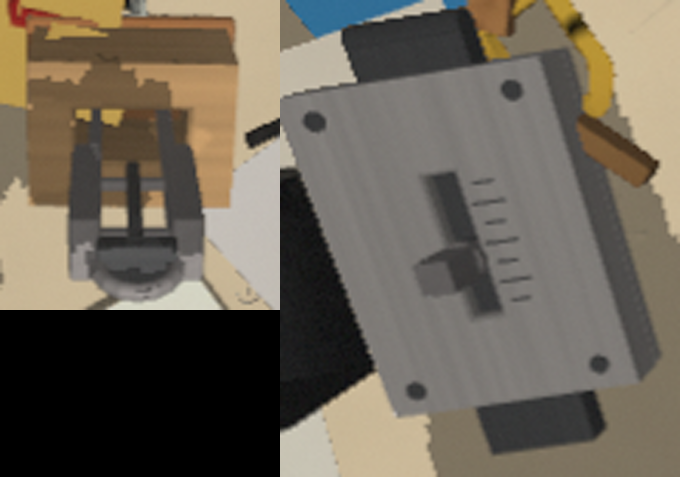

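Tongs are upright and still in the holder, the pin is home in the gauge, and the gripper is clear. I am handing in.

```bash
python3 -c "
from h import *
print(bot.job_done())"
```

```text
the job is handed in; nothing more can be done
None
```

The pin is set in the gauge and the tongs are back upright in their holder. I handed the job in at about 34 s of the 72 s; no verdict was reported.

- **Pin out of the block:** I gripped it with the tongs at 20–24 N on the finger plates, of which about 11–15 N reaches the pin. I drew it straight out without touching the pocket walls.
- **Pin in the gauge:** I found the hole by eye in the wrist camera, about 3–4 mm to the +x side of the slot middle. Lowering stopped at the height where the foot should be 7 mm up, with roughly 7–11 N of contact force. In the last pictures the pin stands upright with its flange on the plate.
- **Tongs, first release failed:** I let go about 1 mm above the holder floor. The tongs rocked and came to rest leaning about 20° against the slot.
- **Tongs, second release:** I gripped them again with the tool tilted to match, lifted them and took out a 4° lean left in the grip. I then pressed them lightly on the floor and opened slowly. They rocked briefly and settled; pictures half a second apart show them upright and still.
- **Unsure:** my pose fit of the leaning tongs did not agree well with the wrist camera, by about 5 pixels, so I relied on close-up pictures for that grasp. I did not measure the other things on the desk again at the end; no move went near them except around the holder.

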